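# Set the rinsed plugs to drain in the tilting tray

## Task

Put the rinsed fishing plugs to drain: lay every plug from the mat flat on the floor of the aluminium tray, none lying on another, shut the wire lid fully and turn both yellow turnbuttons fully across its edge. Only then lift the tray by its orange side handle to 30 degrees, where its pointer meets the red mark, let go and make sure that it stays there for a few seconds. Leave the jar, the spool and the hook file where they are.

Things in the scene. Friction and masses are not known exactly. Their poses are not given: they have to be found in the camera images.
- tray_floor (a point): Centre of the inner floor of the aluminium drain tray. Axes turn with the tray: x from its near edge to its hinged far edge, y to its left end, z out of the floor. Inside 142 (x) by 242 (y) mm; walls 4 mm thick rise 34 mm above the floor. Level, the floor is 50 mm above the shelf and the tray rests on two pads. The stand's place and yaw (up to 0.2 rad) vary.
- tray_tilt (a joint): Tilt of the tray on its friction hinge along its far (+x) edge: 0 level, grows as the near edge is lifted; 0.524 = 30 degrees, where the red pointer on the tray meets the long red mark of the white quadrant (a tick each 10 degrees) at the tray's right end. The tray stays where it is left; lifting it by the handle takes 10 to 18 N. Starts at 0 to 0.1.
- tilt_axis (a point): A point on the tilt hinge axis, at mid-width of the tray; the axis runs along the tray's y. Same axes as tray_floor, 80 mm from it along x. Blue hinge cheeks at both ends, 5 to 16 mm outside the end walls, rise 14 mm above floor level; the quadrant, a thin arc strip of 80 mm radius about this axis, stands 18 mm outside the right end wall and rises 70 mm above floor level.
- tray_handle (a point): Middle of the orange sleeve (17 mm diameter, 60 mm long) on a round bar that sticks out to the left (+y) from the tray's left end near its near edge: 47 mm outside the end wall, 16 mm above floor level, 126 mm from the tilt axis; turns with the tray. Can be pinched from above across the bar; free for 55 mm below when level.
- wire_lid (a joint): Steel wire lid on the tray, hinged along the top of the tray's far wall with enough friction to stay where it is left: 0 shut on the tray's rim, grows as it opens (angle from the tray's plane). Starts at 1.8 to 1.95, leaning back open.
- lid_hinge (a point): A point on the lid's hinge axis at mid-width, 38 mm above the tray floor, on the far wall; the axis runs along the tray's y; same axes as tray_floor.
- lid_handle (a point): Middle of the black round grip (12 mm diameter, 74 mm long, along the tray's y) of the bow handle, which sticks out 38 mm beyond the lid's free edge in the plane of the lid; 184 mm from lid_hinge. With the lid shut it stands 38 mm in front of the tray, level with the rim.
- button_left (a joint): Yellow turnbutton at the left of the tray's near rim: 0 its arm points to the tray's left (+y), clear of the lid; 1.571 (its stop) the arm points to +x across the lid's near edge. Seen from above it closes clockwise. Stays where it is left. Starts at 0 to 0.25.
- button_left_peg (a point): Grip point of the left turnbutton's upright round thumb peg (13 mm diameter, 30 mm tall): on its axis, 9 mm below its top and 21 mm above the arm. 40 mm from the pivot.
- button_left_pivot (a point): Point on the left turnbutton's pivot axis (the tray's z), level with the grip point of the peg. Same axes as tray_floor.
- button_right (a joint): Yellow turnbutton at the right of the tray's near rim: 0 its arm points to the tray's right (-y), clear of the lid; 1.571 (its stop) the arm points to +x across the lid's near edge. Seen from above it closes anticlockwise. Stays where it is left. Starts at 0 to 0.25.
- button_right_peg (a point): Grip point of the right turnbutton's thumb peg, as on the left one.
- button_right_pivot (a point): Point on the right turnbutton's pivot axis, as on the left one.
- plug_red: Red hard plastic fishing plug, hooks off, lying on its flat side on the rinse mat at the right (mat 3 mm thick); 106 mm long (its x, nose at +x), 26 mm wide (y), 24 mm high (z) in the middle 60 mm, tapering to both ends; 45 g. Origin at the centre of its body. 2 to 4 of the plugs are there; None when absent.
- plug_green: Green hard plastic fishing plug, hooks off, lying on its flat side on the rinse mat at the right (mat 3 mm thick); 106 mm long (its x, nose at +x), 26 mm wide (y), 24 mm high (z) in the middle 60 mm, tapering to both ends; 45 g. Origin at the centre of its body. 2 to 4 of the plugs are there; None when absent.
- plug_blue: Blue hard plastic fishing plug, hooks off, lying on its flat side on the rinse mat at the right (mat 3 mm thick); 106 mm long (its x, nose at +x), 26 mm wide (y), 24 mm high (z) in the middle 60 mm, tapering to both ends; 45 g. Origin at the centre of its body. 2 to 4 of the plugs are there; None when absent.
- plug_yellow: Yellow hard plastic fishing plug, hooks off, lying on its flat side on the rinse mat at the right (mat 3 mm thick); 106 mm long (its x, nose at +x), 26 mm wide (y), 24 mm high (z) in the middle 60 mm, tapering to both ends; 45 g. Origin at the centre of its body. 2 to 4 of the plugs are there; None when absent.
- jar: Bystander: frosted glass jar with a closed steel cap, 72 mm diameter, 106 mm tall; origin at the centre of its underside, z up.
- spool: Bystander: blue plastic line spool standing on its flange, 80 mm diameter, 48 mm tall; origin at the centre of its underside, z up.
- hook_file: Bystander: flat steel hook file with black handle, 170 mm long (along its x), 18 mm high, lying at the left; origin under its middle.
Not all that is in view belongs to the job. There is more than one size of the plug_red; the one meant has the size given above.

How it is judged:
On the way, in this order (a step that is already met when the one before it is completed fails the run):
1. every plug lies flat on the tray floor and the wire lid is shut (x of plug_red in the frame of tray_floor between -0.071 and 0.071 m and y of plug_red in the frame of tray_floor between -0.121 and 0.121 m and z of plug_red in the frame of tray_floor between 0.004 and 0.021 m and x of plug_green in the frame of tray_floor between -0.071 and 0.071 m and y of plug_green in the frame of tray_floor between -0.121 and 0.121 m and z of plug_green in the frame of tray_floor between 0.004 and 0.021 m and x of plug_blue in the frame of tray_floor between -0.071 and 0.071 m and y of plug_blue in the frame of tray_floor between -0.121 and 0.121 m and z of plug_blue in the frame of tray_floor between 0.004 and 0.021 m and x of plug_yellow in the frame of tray_floor between -0.071 and 0.071 m and y of plug_yellow in the frame of tray_floor between -0.121 and 0.121 m and z of plug_yellow in the frame of tray_floor between 0.004 and 0.021 m and value of joint wire_lid below 0.06 rad), for 0.2 s.
2. both turnbuttons are turned across the shut lid while the tray is still near level (all of step 1 and value of joint each of button_left, button_right above 1.35 rad and value of joint tray_tilt below 0.25 rad), for 0.2 s.
3. the tray is at 30 degrees, let go, and stays there for 3 s (all of step 1 and value of joint each of button_left, button_right above 1.35 rad and value of joint tray_tilt between 0.454 and 0.593 rad and velocity of joint tray_tilt between -0.02 and 0.02 rad/s and contact force between the fingers and anything else below 0.2 N), for 3 s.
At the end, for the whole second after the job is handed in: Every plug present lies on the tray floor inside its walls, none on another (centre less than 21 mm above the floor); the wire lid is shut (below 0.06 rad); both turnbuttons are beyond 1.35 rad; the tray stands at 30 degrees, 4 degrees either way (0.454 to 0.593 rad), at rest with nothing held (all of step 3); the robot touches nothing.
It fails at once if the jar pushed more than 30 mm aside or tipped (distance of jar from where it was at the start of the episode above 0.03 m or angle between jar's own z axis and vertical above 0.35 rad).
It fails at once if the spool pushed more than 30 mm aside or tipped (distance of spool from where it was at the start of the episode above 0.03 m or angle between spool's own z axis and vertical above 0.35 rad).
It fails at once if the hook file pushed more than 30 mm aside or tipped (distance of hook_file from where it was at the start of the episode above 0.03 m or angle between hook_file's own z axis and vertical above 0.35 rad).
Of plug_red, plug_green, plug_blue, plug_yellow only 2 to 4 are there at a start; the rules pass over those that are not, and their reading is None.
At some moment in a run one of plug_red, plug_green, plug_blue, plug_yellow may be knocked a few centimetres aside while the robot is not near it.
Once in a run the grip may slacken for a moment while it holds something.
It also fails if it takes over 210 s, if anything falls off the work surface, if the arm or the gripper's body presses on something with over 40 N, if the wrist force passes 120 N, or if a joint passes its speed limit or range.

## Robot

A 6-joint arm with a two-finger parallel gripper is mounted at the origin on the work surface. World frame = base frame: x ahead of the robot, y to its left, z up, the work surface at z = 0. Lengths are in m, angles in rad, forces in N, time in s.
With the tool pointing down it reaches from about 0.275 to 0.875 m from the base axis. Payload 12.5 kg.
Tool frame: the origin (TCP) lies on the mounting face of the last link; the fingertips stand 173 mm ahead of it and the grasp point (between the pads) lies 155 mm ahead of it (ctrl.tip_reach is the distance from the TCP to the fingertips, in m); z points along the fingers, y is the direction in which the jaws open and shut (so a half turn about z gives the same grasp; the last joint's range is limited). The gripper opens to 85 mm and grips with 20 to 120 N. Pads are 22 mm wide; open, the fingers measure 114 mm over their backs; the gripper's body (76 mm by 85 mm) begins 54 mm behind the grasp point. The pads swing forward as they close: fully open they stand 13 mm farther back than shut.
Start: joints at [-1.271, 0.351, 1.652, -0, 1.139, -0.085], TCP at [0.206, -0.51, 0.405] pointing down, gripper open.
Joint ranges: [-2.75, 2.75], [-0.79, 2.1], [0.01, 2.65], [-1.57, 4.71], [0.07, 3.14], [-2.87, 2.87]. Speed limits (rad/s): [2.22, 2.22, 2.79, 3.14, 3.14, 3.14].

## Interface

Orientations are given as a 3x3 rotation matrix whose columns are the frame's x, y, z axes.
In Python, from cell import ctrl gives the robot as it stands.
- The arm moves only by the tool servo_tool, never from a script. Its arguments are lists of equal length, an entry for each row: "delta_pos": the shift along the world's x, y, z in m, a list of three; "roll": the turn about the world's z in degrees. A call has 1 to 5 rows; each row is the pose to reach, as a shift and turn from the pose commanded when the call began; what a row does not reach only later rows make up. A row lasts 1/8 s, in which the tool goes at most 62.5 mm and 10.7 degrees, less where a joint would pass 70% of its speed; a pose out of reach is approached as far as the arm can. A call with a gripper value outside its range is refused whole. "hand" is the opening, from 0 (shut) to 1 (fully open), set as the call begins (left out, the last holds). The fingers move at their own pace and stop on an object; "squeeze" is the grip in N (left out, the last holds). Time passes only in rows, so rows that repeat a pose let the fingers close. It gives the time, the measured TCP pose, the force and the opening at its end, in the units of the state.
- ctrl.get_obs(): the state, without advancing time (a new reading comes with each control period).
- ctrl.grab_frame(name): name is "scene" or "top" or "wrist"; returns the picture (400x640x3 uint8, red, green, blue); there is no depth.
- ctrl.camera_info(name): a dict with "mtx" (3x3 intrinsics, pixels), "origin" and "attitude" of the camera in the world; the wrist camera has in their place "hand_eye" (4x4, takes a point from camera to tool coordinates, whose origin is the TCP and whose axes are the flange's). Camera axes: x right, y down, z forward; pixel columns grow to the right and rows downward; lengths in m; the calibration is good to about 2 mm. The wrist camera is an equidistant fisheye: a pixel r from the principal point sees the ray r / f radians off the axis. A picture is of the moment at which its call begins: read the wrist's pose just before it. camera_info takes no time and is no camera call.
- ctrl.job_done(): hands the job in, once; it reports no verdict.
Trained networks look in the newest picture that a camera, given by its name, has taken for a name from the list of things; names that differ only in an ending like _2 or _b are one class to them, and where a whole thing is asked for, a point or a joint stands for the part that bears it (a point fixed in the world has none). Each returns a list of dicts, best first, with "score" (0 to 1); they miss things now and then, are a little off and sometimes report something else, mostly with a low value. They report only what shows in the picture. A call takes as long as a camera call. They do not tell look-alikes from the thing itself.
- ctrl.recognise(query, camera): "box" ([centre column, centre row, width, height] in pixels, round what is visible of it).
- ctrl.place_of(query, camera): "xy" ([column, row] in pixels: a listed point, or the origin of a listed thing).
The state is a dict: "clock": time; "joints": joint angles; "joint_vel": joint speeds; "effort": joint torques, N m; "ee_pos": TCP position; "eef_rot": TCP orientation; "wrist_force": force on the tool from outside, world axes, zero at the start; "torque": the same for the moment, N m; "finger_gap": opening from 0.0 (shut) to 1.0 (fully open).
Only numpy, scipy, OpenCV 4.12 (cv2) and the standard library are available. Lean on these libraries where they do the work, as an engineer would, in place of code of your own. Each camera call takes 0.05 s, during which the arm holds its last target. There are 200 camera calls.

## Working session

There is one attempt and no reset: what is moved stays moved. The work goes in short steps, Python scripts to look and compute and a tool call to move; the robot and the scene stay as the last step left them, time stands still between calls to the robot, and variables do not carry over. Pictures are saved under pics/ and viewed, about 12 in all and at most 16, crops included, and the job is handed in when it is done.

Besides the shell and the picture viewer there is one more tool, called as name([rows], argument=value, ...), one row to a line, values as JSON. servo_tool: Moves the arm, as the interface text tells. Its arguments: {"type":"object","properties":{"delta_pos":{"type":"array","items":{"type":"array","items":{"type":"number"}}},"roll":{"type":"array","items":{"type":"number"}},"hand":{"type":"number"},"squeeze":{"type":"number"}},"required":["delta_pos","roll"]}

```bash
ls; mkdir -p pics; cat > h.py <<'E'
import numpy as np, cv2
from cell import ctrl
def snap(cam,fn=None):
    o=ctrl.get_obs(); im=ctrl.grab_frame(cam)
    if fn: cv2.imwrite('pics/'+fn,im[:,:,::-1])
    return o,im
def pose(cam,o=None):
    c=ctrl.camera_info(cam)
    if cam=='wrist':
        T=np.eye(4);T[:3,:3]=o['eef_rot'];T[:3,3]=o['ee_pos'];T=T@np.array(c['hand_eye'])
        return np.array(c['mtx']),T[:3,3],T[:3,:3]
    return np.array(c['mtx']),np.array(c['origin']),np.array(c['attitude'])
def ray(cam,uv,o=None):
    K,t,R=pose(cam,o)
    a=(uv[0]-K[0,2])/K[0,0];b=(uv[1]-K[1,2])/K[1,1]
    if cam=='wrist':
        r=np.hypot(a,b);d=np.array([0,0,1.]) if r<1e-9 else np.array([a/r*np.sin(r),b/r*np.sin(r),np.cos(r)])
    else: d=np.array([a,b,1.]);d/=np.linalg.norm(d)
    return t,R@d
def onz(cam,uv,z,o=None):
    t,d=ray(cam,uv,o);return t+d*(z-t[2])/d[2]
def proj(cam,p,o=None):
    K,t,R=pose(cam,o);q=R.T@(np.array(p)-t)
    if cam=='wrist':
        r=np.hypot(q[0],q[1]);th=np.arctan2(r,q[2]);q=np.array([q[0]/r*th,q[1]/r*th,1])
    else:q=q/q[2]
    return np.array([K[0,0]*q[0]+K[0,2],K[1,1]*q[1]+K[1,2]])
def tri(obs): # list of (cam,uv,o)
    A=np.zeros((3,3));b=np.zeros(3);L=[]
    for x in obs:
        t,d=ray(*x);P=np.eye(3)-np.outer(d,d);A+=P;b+=P@t;L.append((t,d))
    p=np.linalg.solve(A,b);return p,[float(np.linalg.norm(np.cross(p-t,d))) for t,d in L]
E
python3 - <<'E'
from h import *
np.set_printoptions(precision=4,suppress=True)
for c in ['top','scene','wrist']:
    snap(c,c+'0.png');print(c,ctrl.camera_info(c))
names="tray_floor tilt_axis tray_handle lid_hinge lid_handle button_left_peg button_left_pivot button_right_peg button_right_pivot plug_red plug_green plug_blue plug_yellow jar spool hook_file".split()
for n in names:
    r={c:[(np.round(x['xy'],1).tolist(),round(x['score'],2)) for x in ctrl.place_of(n,c)[:3]] for c in ['top','scene']}
    print(n,r)
E
```

```text
pics
top {'mtx': array([[422.7458,   0.    , 323.2555],
       [  0.    , 422.7458, 191.8646],
       [  0.    ,   0.    ,   1.    ]]), 'origin': array([ 0.4442, -0.0668,  1.2797]), 'attitude': array([[ 0.0245, -0.9966,  0.0789],
       [-0.9997, -0.0241,  0.0059],
       [-0.0039, -0.079 , -0.9969]])}
scene {'mtx': array([[387.6169,   0.    , 321.2754],
       [  0.    , 387.6169, 191.5523],
       [  0.    ,   0.    ,   1.    ]]), 'origin': array([ 1.0612, -0.2021,  1.0518]), 'attitude': array([[ 0.2906,  0.8299, -0.4762],
       [ 0.9568, -0.2563,  0.1372],
       [-0.0082, -0.4955, -0.8685]])}
wrist {'mtx': array([[309.7069,   0.    , 314.0025],
       [  0.    , 309.7069, 202.0196],
       [  0.    ,   0.    ,   1.    ]]), 'hand_eye': array([[-0.0006, -0.9564, -0.2919,  0.0748],
       [ 1.    , -0.0003, -0.0011, -0.0002],
       [ 0.001 , -0.2919,  0.9564,  0.0313],
       [ 0.    ,  0.    ,  0.    ,  1.    ]])}
tray_floor {'top': [([264.6, 187.6], 0.94)], 'scene': [([374.2, 188.6], 0.88), ([248.5, 194.5], 0.48)]}
tilt_axis {'top': [([269.1, 161.1], 0.84)], 'scene': [([379.5, 2
[... 755 characters left out ...]
0.73), ([467.6, 277.2], 0.62)], 'scene': [([148.9, 234.8], 0.9), ([211.6, 201.8], 0.72), ([163.8, 179.7], 0.53)]}
plug_green {'top': [([396.9, 231.6], 0.68)], 'scene': [([344.9, 150.9], 0.66), ([248.0, 191.6], 0.46)]}
plug_blue {'top': [([390.1, 192.7], 0.5)], 'scene': [([259.3, 228.6], 0.61)]}
plug_yellow {'top': [([424.8, 189.2], 0.53)], 'scene': [([222.2, 241.4], 0.83), ([413.8, 145.8], 0.51), ([246.7, 189.6], 0.43)]}
jar {'top': [([355.2, 125.5], 0.88)], 'scene': []}
spool {'top': [([162.3, 218.2], 0.73), ([187.1, 137.7], 0.64), ([288.7, 226.1], 0.6)], 'scene': [([469.0, 216.2], 0.83)]}
hook_file {'top': [([162.5, 216.7], 0.77)], 'scene': [([457.3, 151.1], 0.78), ([396.2, 191.5], 0.39)]}
```

```bash
python3 - <<'E'
import cv2
a=cv2.imread('pics/top0.png')[90:300,130:530]
cv2.imwrite('pics/v1.png',cv2.resize(a,(800,420),interpolation=cv2.INTER_CUBIC))
b=cv2.imread('pics/scene0.png')[110:290,110:510]
cv2.imwrite('pics/v2.png',cv2.resize(b,(800,360),interpolation=cv2.INTER_CUBIC))
E
```

```text
(no output)
```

View pics/v1.png

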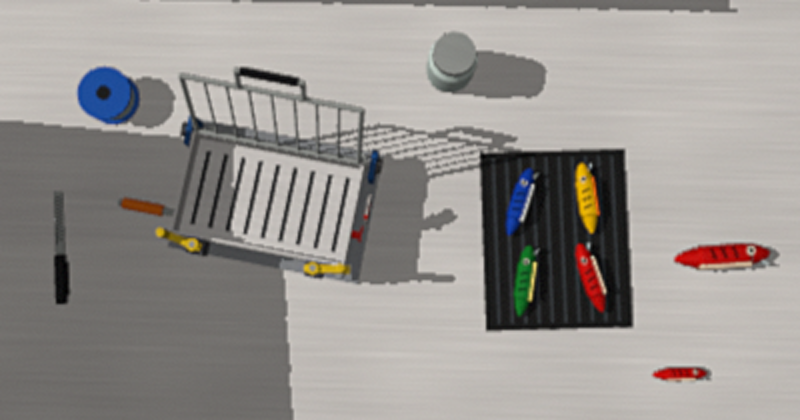

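View pics/v2.png

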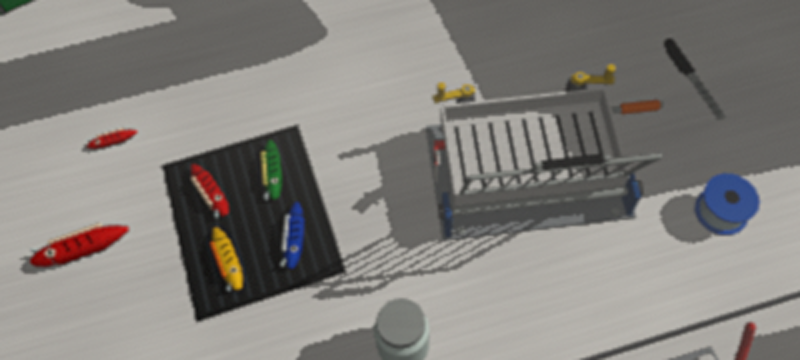

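The top picture shows four plugs on the mat: blue (390,190), yellow (423,189), green (393,230) and red (425,228). Other reds off the mat are a large one at (490,218) and a small one at (470,277). The tray is at (265,190), the orange handle at (201,193), and the yellow pegs at (210,206) and (286,224). The scene view agrees.

Candidates for plug_red: (425,228) on the mat, (490,218) too large, and (470,277) too small. I choose the one on the mat and will check its length.

```bash
cat >> h.py <<'E'
HUE={'red':[(0,7),(173,180)],'yellow':[(22,34)],'green':[(45,85)],'blue':[(105,130)]}
def blobs(im,col,smin=140,vmin=60,amin=40):
    h=cv2.cvtColor(im,cv2.COLOR_RGB2HSV);m=np.zeros(h.shape[:2],np.uint8)
    for a,b in HUE[col]: m|=cv2.inRange(h,(a,smin,vmin),(b,255,255))
    m=cv2.morphologyEx(m,cv2.MORPH_CLOSE,np.ones((7,7),np.uint8))
    cs,_=cv2.findContours(m,cv2.RETR_EXTERNAL,cv2.CHAIN_APPROX_NONE)
    return [(cv2.contourArea(c),c[:,0,:].astype(float)) for c in cs if cv2.contourArea(c)>amin]
def plugfit(cam,c,z,o=None):
    P=np.array([onz(cam,p,z,o)[:2] for p in c],np.float32)
    (x,y),(w,h),_=cv2.minAreaRect(P*1000);bx=cv2.boxPoints(cv2.minAreaRect(P*1000))
    e=[bx[1]-bx[0],bx[2]-bx[1]];e=max(e,key=np.linalg.norm)
    return np.round([x,y,max(w,h),min(w,h),(np.degrees(np.arctan2(e[1],e[0]))+90)%180-90],1)
E
python3 - <<'E'
from h import *
np.set_printoptions(precision=4,suppress=True)
im=cv2.imread('pics/top0.png')[:,:,::-1].copy()
for c in HUE:
    for a,k in blobs(im,c): print(c,a,k.mean(0),plugfit('top',k,0.015))
for z in [.05]:
    print(onz('top',(264.6,187.6),z),onz('scene',(374.2,188.6),z),'axis',onz('top',(269.1,161.1),z),onz('scene',(379.5,209.2),z))
print('handle',tri([('top',(201,193),None),('scene',(426.4,161.4),None)]))
print('lidh',tri([('top',(265.5,128.1),None),('scene',(396.9,188.5),None)]))
for n,a,b in [('Lpiv',(225,211.8),(401.8,144.4)),('Rpiv',(288.5,224.2),(342.7,150.9)),('Lpeg',(208.3,206.5),(413.8,146)),('Rpeg',(301.5,224.6),(330,152.5))]:
    print(n,tri([('top',a,None),('scene',b,None)]))
print(ctrl.get_obs())
# red close crop
a=im[150:300,370:530,::-1]; cv2.imwrite('pics/v3.png',cv2.resize(a,(640,600),interpolation=cv2.INTER_CUBIC))
E
```

```text
red 91.0 [469.5    276.2308] [ 305.5 -496.7   73.8   14.5  -85.2]
red 322.5 [490.7474 217.0737] [ 481.7 -560.9  137.8   29.   -83.1]
red 230.5 [424.2817 228.2394] [ 443.  -362.2  106.4   26.5   18.9]
red 430.0 [354.7736  54.1509] [ 975.2 -137.   138.5   57.    71.5]
yellow 89.0 [293.     224.0208] [446.   28.6  65.7  17.9 -88.6]
yellow 83.0 [219.     209.4167] [482.6 251.8  71.5  19.7  74.1]
yellow 196.0 [422.4429 188.0857] [ 561.8 -356.4  100.9   24.9    8. ]
green 191.0 [391.1389 229.5694] [ 436.  -263.3  102.6   22.3   -7.5]
blue 1308.0 [627.0696 215.1519] [ 496.  -966.6  165.8   74.8   -0.2]
blue 200.0 [388.5429 190.5   ] [ 553.8 -254.9  106.    24.1  -16.9]
blue 599.0 [183.5385 137.4744] [699.7 368.9  92.1  76.8  47.4]
blue 1641.5 [419.9701  53.491 ] [ 973.9 -347.8  205.5  116.4  -78.2]
[0.5499 0.1121 0.05  ] [0.5488 0.1101 0.05  ] axis [0.6283 0.1016 0.05  ] [0.618  0.1002 0.05  ]
handle (array([0.5262, 0.2836, 0.0873]), [0.0026668499634158703, 0.0026668499634157584])
lidh (array([0.6769, 0.0869, 0.2721]), [0.004328785461018847, 0.004328785461018795])
Lpiv (array([0.4756, 0.209
[... 157 characters left out ...]
[0.4872, 0.2508, 0.1269]), [0.0021163703286393915, 0.0021163703286394553])
Rpeg (array([ 0.4456, -0.0004,  0.1419]), [0.0035470168251892993, 0.0035470168251892443])
{'clock': 1.75, 'joints': array([-1.2706,  0.3507,  1.6518, -0.    ,  1.1391, -0.0846]), 'joint_vel': array([ 0.0002,  0.0009,  0.    ,  0.0014,  0.0014, -0.0015]), 'effort': array([  0.0004, -50.6025, -29.1645,  -0.0001,   0.0007,   0.    ]), 'ee_pos': array([ 0.2065, -0.5098,  0.4047]), 'eef_rot': array([[ 0.9269,  0.3754, -0.    ],
       [ 0.3754, -0.9269, -0.    ],
       [-0.    ,  0.    , -1.    ]]), 'wrist_force': array([0.6665, 0.2181, 0.4847]), 'torque': array([0.0061, 0.0067, 0.0662]), 'finger_gap': 1.0013253010438352}
```

View pics/v3.png

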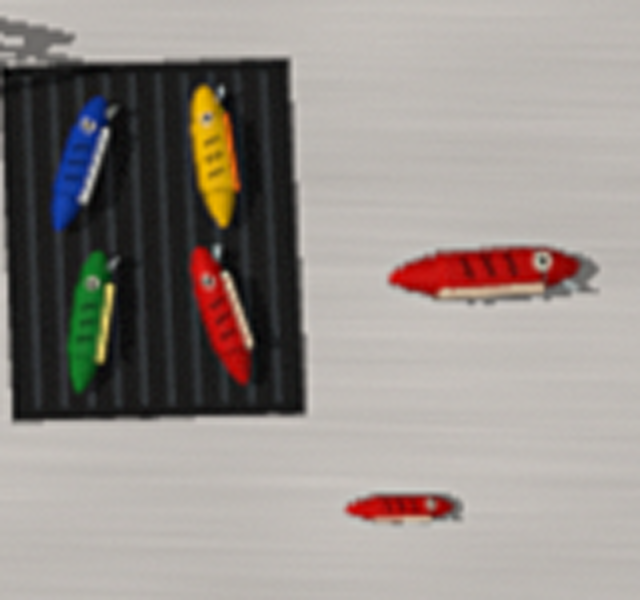

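View pics/wrist0.png

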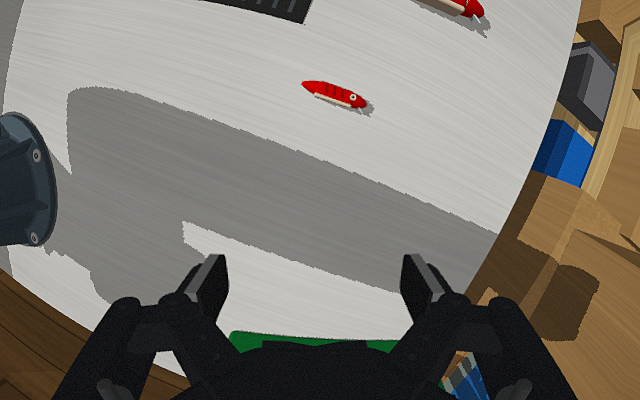

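The wrist picture shows only the small red look-alike at (335,95). The red plug on the mat measures 106×26 mm and the other two are 138 and 74 mm, so the choice is confirmed. I'll move over the mat, turning the camera toward the robot so that it stays clear of the lid.

servo_tool([
  [0.05,0.03,0],
  [0.1,0.07,0],
  [0.15,0.11,0],
  [0.2,0.15,0],
  [0.25,0.19,0],
], roll=[10.5,21,31.5,42,52.5], hand=0.65, squeeze=40)

```text
clock: 2.38
ee_pos: [0.4531, -0.3221, 0.4049]
eef_rot: [[0.261, 0.965, 0.0], [0.965, -0.261, -0.0], [-0.0, 0.0, -1.0]]
wrist_force: [0.4, -0.8, 0.1]
finger_gap: 0.65
```

servo_tool([
  [0.02,0,0],
  [0.04,0,0],
  [0.06,0,0],
  [0.08,0,0],
  [0.1,0,0],
], roll=[10.5,21,31.5,42,52.5])

```text
clock: 3.0
ee_pos: [0.5524, -0.3235, 0.4046]
eef_rot: [[-0.607, 0.794, -0.0], [0.794, 0.607, 0.0], [0.0, -0.0, -1.0]]
wrist_force: [0.5, -0.4, 0.0]
finger_gap: 0.65
```

servo_tool([
  [0,0,0],
  [0,0,0],
  [0,0,0],
  [0,0,0],
  [0,0,0],
], roll=[10.5,21,31.5,42,53.5])

```text
clock: 3.62
ee_pos: [0.5517, -0.3236, 0.4046]
eef_rot: [[-1.0, -0.002, -0.0], [-0.002, 1.0, 0.0], [0.0, 0.0, -1.0]]
wrist_force: [-0.1, -0.7, -1.5]
finger_gap: 0.653
```

```bash
python3 - <<'E'
from h import *
np.set_printoptions(precision=4,suppress=True)
o,im=snap('wrist','wrist1.png'); print(o['ee_pos'],o['clock'])
for c in HUE:
    for a,k in blobs(im,c,amin=300): print(c,a,k.mean(0),plugfit('wrist',k,0.015,o))
o2,im=snap('top','top1.png')
for c in HUE:
    for a,k in blobs(im,c): print('top',c,a,k.mean(0),plugfit('top',k,0.015))
E
```

```text
[ 0.5517 -0.3236  0.4046] 3.625
red 1648.0 [135.8925 121.543 ] [ 479.8 -557.1  143.1   31.6  -83.8]
red 1455.0 [281.8516  80.6374] [ 440.8 -360.1  107.    24.9   18.5]
yellow 1402.0 [288.2833 179.7056] [ 560.8 -353.1  107.2   25.5    8.5]
yellow 340.5 [602.6709 111.7595] [435.  146.7  97.1  24.2 -87.2]
green 1302.5 [368.2353  75.9733] [ 434.7 -260.6  105.7   24.9   -8.2]
blue 859.5 [524.4955 214.0631] [606.2 -15.1  69.2  49.7  71.5]
blue 1207.0 [373.456  175.0879] [ 553.1 -252.4  106.4   26.   -16.6]
blue 1199.5 [ 23.0053 158.1658] [ 515.  -809.   137.6   64.7    0.1]
top red 91.0 [469.5    276.2308] [ 305.5 -496.7   73.8   14.5  -85.2]
top red 187.0 [499.129  216.8065] [ 483.4 -586.5   86.8   26.8  -88.6]
top red 427.0 [354.7736  54.1604] [ 975.2 -137.   138.5   57.    71.5]
top yellow 89.5 [293.2245 224.0612] [446.   28.6  65.7  17.9 -88.6]
top yellow 80.5 [219.0816 209.449 ] [482.6 251.8  71.5  19.7  74.1]
top green 953.5 [542.5497 393.3246] [ -11.4 -704.2  271.5   55.9  -88.5]
top green 97.5 [391.1778 222.8667] [ 454.4 -264.5   67.1   21.6  -17.8]
top blue 2191.0 [619.0957 215.5426] [ 496.4 -940.9  168.2  122.3   -1.5]
top blue 202.0 [388.5714 190.5   ] [ 553.8 -254.9  106.    24.1  -16.9]
top blue 596.0 [183.5256 137.4744] [700.3 368.5  92.4  76.1  64.8]
top blue 1637.5 [419.9581  53.491 ] [ 973.9 -347.8  205.5  116.4  -78.2]
```

View pics/wrist1.png

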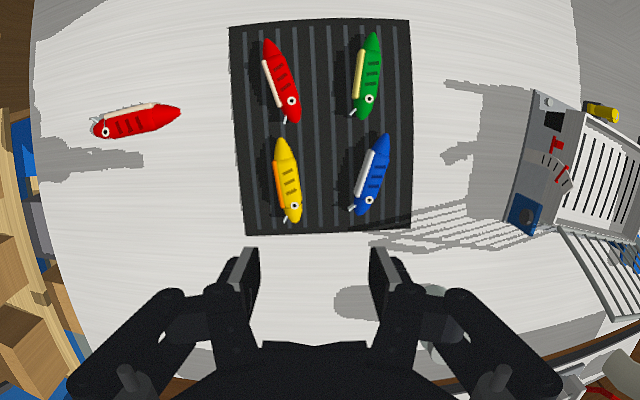

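The wrist picture shows red (282,81), green (368,76), yellow (288,180) and blue (373,175), and its positions agree with the top view to about 2 mm. I'll grasp blue first.

servo_tool([
  [0.002,0.04,0],
  [0.002,0.07,-0.04],
  [0.002,0.07,-0.1],
  [0.002,0.07,-0.16],
  [0.002,0.07,-0.18],
], roll=[-9,-17,-17,-17,-17])

```text
clock: 4.35
ee_pos: [0.553, -0.2531, 0.2217]
eef_rot: [[-0.954, 0.299, -0.004], [0.299, 0.954, 0.002], [0.005, 0.001, -1.0]]
wrist_force: [-0.3, -0.7, 0.0]
finger_gap: 0.65
```

servo_tool([
  [0,0,-0.02],
  [0,0,-0.04],
  [0,0,-0.044],
  [0,0,-0.044],
  [0,0,-0.044],
], roll=[0,0,0,0,0])

```text
clock: 4.97
ee_pos: [0.554, -0.2538, 0.1816]
eef_rot: [[-0.955, 0.296, 0.001], [0.296, 0.955, -0.001], [-0.002, -0.0, -1.0]]
wrist_force: [-0.3, -0.0, -0.4]
finger_gap: 0.654
```

servo_tool([
  [0,0,0],
  [0,0,0],
  [0,0,0],
  [0,0,0],
  [0,0,0.03],
], roll=[0,0,0,0,0], hand=0, squeeze=40)

```text
clock: 5.6
ee_pos: [0.5531, -0.2533, 0.2093]
eef_rot: [[-0.955, 0.296, -0.003], [0.296, 0.955, 0.002], [0.004, 0.001, -1.0]]
wrist_force: [-0.3, -0.3, 0.5]
finger_gap: 0.293
```

servo_tool([
  [0,0,0.06],
  [-0.01,0.02,0.12],
  [-0.02,0.06,0.18],
  [-0.03,0.11,0.24],
  [-0.03,0.17,0.25],
], roll=[0,0,5,10,15])

```text
clock: 6.22
ee_pos: [0.5241, -0.1025, 0.4554]
eef_rot: [[-0.999, 0.037, 0.003], [0.037, 0.999, -0.001], [-0.003, -0.001, -1.0]]
wrist_force: [0.4, -0.2, -0.2]
finger_gap: 0.299
```

servo_tool([
  [0,0.05,0],
  [0,0.1,0],
  [0,0.13,0],
  [0,0.13,0],
  [0,0.13,0],
], roll=[0,0,0,0,0])

```text
clock: 6.85
ee_pos: [0.5246, 0.0263, 0.4526]
eef_rot: [[-0.999, 0.039, -0.0], [0.039, 0.999, -0.0], [0.0, -0.0, -1.0]]
wrist_force: [-0.3, 0.1, -0.9]
finger_gap: 0.291
```

```bash
python3 - <<'E'
from h import *
np.set_printoptions(precision=4,suppress=True)
o,im=snap('wrist','wrist2.png'); print(o['ee_pos'],o['clock'],o['finger_gap'],o['eef_rot'])
cv2.imwrite('pics/v5.png',im[:,:,::-1])
for n in "tray_floor tilt_axis tray_handle lid_hinge lid_handle button_left_peg button_left_pivot button_right_peg button_right_pivot".split():
    print(n,[(np.round(x['xy'],1).tolist(),round(x['score'],2)) for x in ctrl.place_of(n,'wrist')[:2]])
import pickle;pickle.dump(o,open('o2.pkl','wb'))
E
```

```text
[0.5246 0.0263 0.4526] 6.85 0.2911431860433963 [[-0.9993  0.0386 -0.0003]
 [ 0.0386  0.9993 -0.0002]
 [ 0.0003 -0.0002 -1.    ]]
tray_floor [([386.1, 180.7], 0.63)]
tilt_axis [([373.6, 242.2], 0.85)]
tray_handle [([511.7, 173.9], 0.57), ([73.3, 132.8], 0.5)]
lid_hinge []
lid_handle []
button_left_peg [([514.9, 150.2], 0.81)]
button_left_pivot [([490.0, 135.8], 0.71), ([286.1, 104.7], 0.29)]
button_right_peg []
button_right_pivot [([332.5, 102.3], 0.9)]
```

View pics/v5.png

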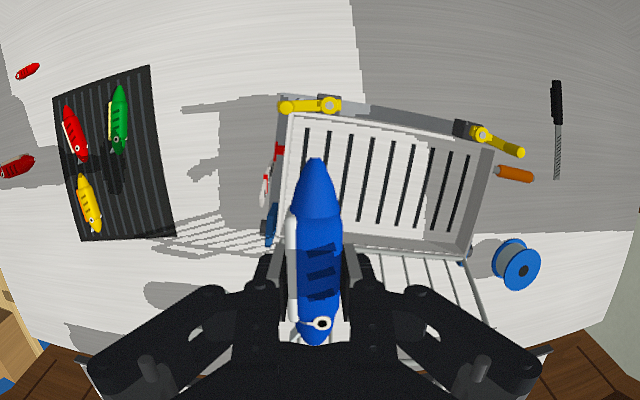

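The picture shows blue held firmly, with the pegs at (286,106) and (520,152), the pivots at (330,104) and (481,134), and the handle at (515,173). I'll fit the tray pose.

```bash
cat > fit.py <<'E'
from h import *
import pickle
from scipy.optimize import least_squares
np.set_printoptions(precision=4,suppress=True)
o=pickle.load(open('o2.pkl','rb'))
# params: tx,ty (tilt axis world), yaw, tilt, pivot xp,yp,zp, angL, angR
def pts(q):
    ax=np.array([q[0],q[1],.05]);c,s=np.cos(q[2]),np.sin(q[2])
    Rz=np.array([[c,-s,0],[s,c,0],[0,0,1]]);c,s=np.cos(q[3]),np.sin(q[3])
    Ry=np.array([[c,0,s],[0,1,0],[-s,0,c]])  # rotates -x up for positive tilt
    W=lambda p:ax+Rz@Ry@(np.array(p)-[.08,0,0])
    xp,yp,zp,aL,aR=q[4:9]
    return W,{'tray_floor':W([0,0,0]),'tilt_axis':ax,'tray_handle':W([-.045,.172,.016]),'lid_hinge':W([.073,0,.038]),
     'Lpiv':W([xp,yp,zp]),'Rpiv':W([xp,-yp,zp]),'Lpeg':W([xp+.04*np.sin(aL),yp+.04*np.cos(aL),zp]),'Rpeg':W([xp+.04*np.sin(aR),-yp-.04*np.cos(aR),zp])}
OBS=[('tray_floor','top',(264.6,187.6)),('tray_floor','scene',(374.2,188.6)),('tray_floor','wrist',(386.1,180.7)),
('tilt_axis','top',(269.1,161.1)),('tilt_axis','scene',(379.5,209.2)),('tilt_axis','wrist',(373.6,242.2)),('lid_hinge','top',(266.8,162.6)),
('tray_handle','top',(201,193)),('tray_handle','scene',(429,162.5)),('tray_handle','wrist',(514,173.9)),
('Lpiv','top',(225,211.8)),('Lpiv','scene',(401.8,144.4)),('Lpiv','wrist',(488,136)),
('Rpiv','top',(288.5,224.2)),('Rpiv','scene',(342.7,150.9)),('Rpiv','wrist',(332.5,102.3)),
('Lpeg','top',(208.3,206.5)),('Lpeg','scene',(414.5,146)),('Lpeg','wrist',(517,151)),
('Rpeg','top',(302.5,224.6)),('Rpeg','scene',(330,152.5)),('Rpeg','wrist',(288,106))]
def res(q):
    _,P=pts(q)
    return np.concatenate([(proj(c,P[n],o)-uv)*(0.7 if c=='wrist' else 1) for n,c,uv in OBS]+[[(q[3]-.05)/.05, (q[6]-.065)/.01]])
def run():
    return least_squares(res,[.62,.1,-.17,.05,-.08,.09,.065,.1,.1],loss='soft_l1')
if __name__=='__main__':
    r=run();q=r.x;W,P=pts(q);print(q)
    for n,c,uv in OBS: print(n,c,proj(c,P[n],o)-uv)
    for n in P: print(n,P[n])
    pickle.dump(q,open('q.pkl','wb'))
    for y in(.08,.027,-.027,-.08): print(y,W([-.006,y,0]))
    L=lambda a:W([.073-.184*np.cos(a),0,.038+.184*np.sin(a)])
    for a in (1.8,1.95): print('lidh',a,L(a),proj('top',L(a)),proj('scene',L(a)))
E
python3 fit.py
```

```text
[ 0.6212  0.1012 -0.1692  0.0635 -0.0892  0.0852  0.0703  0.2152  0.1631]
tray_floor top [-1.2161  2.3563]
tray_floor scene [ 0.8641 -2.9915]
tray_floor wrist [-0.6765  3.61  ]
tilt_axis top [0.0658 2.3999]
tilt_axis scene [0.7126 0.8616]
tilt_axis wrist [-0.8127 -0.808 ]
lid_hinge top [0.2667 0.4965]
tray_handle top [-0.455  -0.1035]
tray_handle scene [-0.0007  1.1553]
tray_handle wrist [-0.8874  0.4493]
Lpiv top [-2.6492  0.2538]
Lpiv scene [-0.8282  0.1717]
Lpiv wrist [ 2.133  -0.4922]
Rpiv top [-4.7776 -0.0532]
Rpiv scene [ 0.8375 -0.1087]
Rpiv wrist [-2.2145  1.644 ]
Lpeg top [ 0.741  -0.2763]
Lpeg scene [ 0.1871 -0.4011]
Lpeg wrist [-1.1441 -0.6293]
Rpeg top [-4.0247  0.0042]
Rpeg scene [0.3948 1.6466]
Rpeg wrist [-0.9425 -0.4995]
tray_floor [0.5425 0.1146 0.0551]
tilt_axis [0.6212 0.1012 0.05  ]
tray_handle [0.5282 0.2916 0.0739]
lid_hinge [0.6167 0.102  0.0884]
Lpiv [0.4735 0.2128 0.1309]
Rpiv [0.4448 0.0449 0.1309]
Lpeg [0.4885 0.2499 0.1304]
Rpeg [0.4446 0.0049 0.1305]
0.08 [0.5501 0.1945 0.0555]
0.027 [0.5412 0.1423 0.0555]
-0.027 [0.5321 0.089  0.0555]
-0.08 [0.5231 0.0368 0.0555]
lidh 1.8 [0.669  0.093  0.2645] [261.622  131.2932] [395.656  186.8781]
lidh 1.95 [0.6944 0.0887 0.2546] [264.3469 122.0925] [397.4022 198.4265]
```

```bash
cat > ov.py <<'E'
from fit import *
def overlay(im,cam,q,o,W):
    im=im.copy()
    def line(a,b,col):
        P=[proj(cam,W(np.array(a)+(np.array(b)-a)*t),o)*2 for t in np.linspace(0,1,12)]
        cv2.polylines(im,[np.round(P).astype(np.int32)],False,col,1,cv2.LINE_AA)
    for z,x,y,col in [(0,.071,.121,(0,255,0)),(.034,.075,.125,(255,0,255))]:
        C=[[-x,-y,z],[-x,y,z],[x,y,z],[x,-y,z]]
        for i in range(4): line(C[i],C[(i+1)%4],col)
    return im
if __name__=='__main__':
    q=pickle.load(open('q.pkl','rb'));W,P=pts(q)
    a=cv2.resize(cv2.imread('pics/wrist2.png'),None,fx=2,fy=2,interpolation=cv2.INTER_CUBIC)
    a=overlay(a,'wrist',q,o,W)
    for n in P: cv2.circle(a,tuple(np.round(proj('wrist',P[n],o)*2).astype(int)),3,(0,128,255),-1)
    cv2.imwrite('pics/v6.png',a[150:600,480:1120])
E
python3 ov.py
```

```text
(no output)
```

View pics/v6.png

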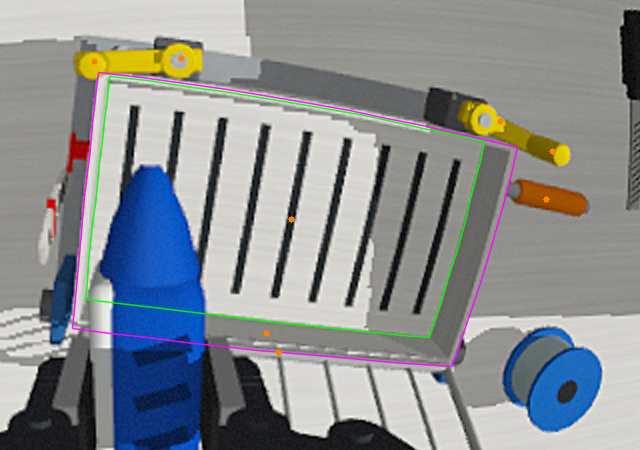

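The overlay fits the rim and floor within about 3 mm. I'll place blue at the left end.

servo_tool([
  [0.01,0.05,0],
  [0.02,0.1,0],
  [0.025,0.15,0],
  [0.025,0.168,-0.02],
  [0.025,0.168,-0.07],
], roll=[-4,-7.5,-7.5,-7.5,-7.5])

```text
clock: 7.98
ee_pos: [0.5499, 0.1964, 0.3836]
eef_rot: [[-0.986, 0.167, 0.005], [0.167, 0.986, 0.001], [-0.004, 0.002, -1.0]]
wrist_force: [-0.9, 0.4, -0.8]
finger_gap: 0.292
```

servo_tool([
  [0,0,-0.05],
  [0,0,-0.09],
  [0,0,-0.12],
  [0,0,-0.14],
  [0,0,-0.144],
], roll=[0,0,0,0,0])

```text
clock: 8.6
ee_pos: [0.5494, 0.1947, 0.2376]
eef_rot: [[-0.986, 0.169, -0.002], [0.169, 0.986, -0.001], [0.002, -0.001, -1.0]]
wrist_force: [0.6, -0.6, -0.3]
finger_gap: 0.299
```

servo_tool([
  [0,0,-0.004],
  [0,0,-0.004],
  [0,0,-0.004],
  [0,0,-0.004],
  [0,0,0.03],
], roll=[0,0,0,0,0], hand=0.5)

```text
clock: 9.22
ee_pos: [0.549, 0.1946, 0.2674]
eef_rot: [[-0.986, 0.169, -0.004], [0.169, 0.986, -0.001], [0.004, -0.002, -1.0]]
wrist_force: [0.9, 0.6, -0.5]
finger_gap: 0.499
```

servo_tool([
  [0,0,0.05],
  [0,0,0.11],
  [0,-0.05,0.15],
  [0,-0.11,0.15],
  [0,-0.17,0.15],
], roll=[0,0,0,0,0])

```text
clock: 9.85
ee_pos: [0.5492, 0.0232, 0.4196]
eef_rot: [[-0.986, 0.168, 0.002], [0.168, 0.986, -0.0], [-0.002, 0.0, -1.0]]
wrist_force: [1.3, 0.1, 0.7]
finger_gap: 0.497
```

servo_tool([
  [0,-0.06,0],
  [0,-0.12,0],
  [0,-0.18,0],
  [0,-0.24,0],
  [0.01,-0.3,0],
], roll=[5,10,17.7,17.7,17.7], hand=0.65)

```text
clock: 10.48
ee_pos: [0.5591, -0.2772, 0.4192]
eef_rot: [[-0.99, -0.139, 0.001], [-0.139, 0.99, -0.0], [-0.0, -0.0, -1.0]]
wrist_force: [1.3, 0.5, 0.8]
finger_gap: 0.647
```

```bash
cat > look.py <<'E'
import sys
from h import *
np.set_printoptions(precision=4,suppress=True)
o,im=snap('wrist','w_%s.png'%sys.argv[1]); print(o['ee_pos'],o['clock'],o['finger_gap'],o['eef_rot'][:2,0])
_,t=snap('top','t_%s.png'%sys.argv[1])
for c in HUE:
    for a,k in blobs(im,c,amin=300): print(c,a,k.mean(0).round(),plugfit('wrist',k,0.015,o))
    for a,k in blobs(t,c):
        r=plugfit('top',k,0.065 if k[:,0].mean()<320 else .015)
        if 80<r[2]<120: print('top',c,a,k.mean(0).round(),r)
E
python3 look.py 3
```

```text
[ 0.5591 -0.2772  0.4192] 10.475 0.646866252963552 [-0.9903 -0.1387]
red 1420.5 [121.  91.] [ 480.  -557.5  142.8   31.6  -83.6]
red 1351.5 [259.  68.] [ 440.9 -359.7  106.    25.5   18. ]
yellow 395.0 [577. 135.] [429.3 128.4  95.6  25.6  85.4]
yellow 1340.0 [252. 163.] [ 560.2 -352.8  106.4   26.2    9.4]
green 1277.0 [341.  73.] [ 435.  -261.   106.5   24.4   -8.1]
blue 1003.0 [ 16. 363.] [ 1311.5 -1205.3   807.     91.8   -46. ]
blue 404.5 [610. 291.] [716.  426.9  92.   84.5  86.8]
blue 825.0 [486. 228.] [605.2 -17.9  60.2  49.2  71.5]
blue 328.5 [605. 222.] [560.1 278.7 122.9  54.8 -15. ]
blue 1035.0 [ 16. 117.] [ 521.3 -805.6  141.5   59.6    0.1]
top blue 150.0 [236. 186.] [551.  194.1  99.4  20.3 -12.3]
top blue 596.0 [184. 137.] [690.1 351.3  88.8  73.1  64.8]
```

Blue lies at (0.551, 0.194), as planned. Yellow is next.

servo_tool([
  [0.001,-0.05,0],
  [0.002,-0.077,-0.05],
  [0.002,-0.077,-0.11],
  [0.002,-0.077,-0.17],
  [0.002,-0.077,-0.2],
], roll=[0,0.5,0.5,0.5,0.5])

```text
clock: 11.2
ee_pos: [0.5609, -0.3513, 0.2154]
eef_rot: [[-0.989, -0.148, -0.003], [-0.148, 0.989, 0.002], [0.003, 0.003, -1.0]]
wrist_force: [0.0, -0.1, 0.3]
finger_gap: 0.65
```

servo_tool([
  [0,0,-0.02],
  [0,0,-0.039],
  [0,0,-0.039],
  [0,0,-0.039],
  [0,0,-0.039],
], roll=[0,0,0,0,0])

```text
clock: 11.82
ee_pos: [0.5619, -0.3524, 0.1808]
eef_rot: [[-0.989, -0.148, 0.001], [-0.148, 0.989, -0.001], [-0.001, -0.001, -1.0]]
wrist_force: [-0.1, 0.2, 1.6]
finger_gap: 0.648
```

servo_tool([
  [0,0,0],
  [0,0,0],
  [0,0,0],
  [0,0,0],
  [0,0,0.03],
], roll=[0,0,0,0,0], hand=0)

```text
clock: 12.45
ee_pos: [0.561, -0.3517, 0.2079]
eef_rot: [[-0.989, -0.148, -0.004], [-0.148, 0.989, 0.003], [0.003, 0.003, -1.0]]
wrist_force: [0.4, 0.7, -0.2]
finger_gap: 0.296
```

servo_tool([
  [0,0,0.06],
  [0,0.02,0.12],
  [-0.005,0.07,0.17],
  [-0.01,0.13,0.21],
  [-0.015,0.19,0.21],
], roll=[0,0,-5,-10,-18])

```text
clock: 13.08
ee_pos: [0.5475, -0.1746, 0.4201]
eef_rot: [[-0.985, 0.17, 0.004], [0.17, 0.985, -0.001], [-0.004, -0.001, -1.0]]
wrist_force: [1.3, -0.0, -1.0]
finger_gap: 0.293
```

servo_tool([
  [0,0.06,0],
  [-0.003,0.12,0],
  [-0.006,0.18,0],
  [-0.006,0.24,0],
  [-0.006,0.3,0],
], roll=[0,0,0,0,0])

```text
clock: 13.7
ee_pos: [0.5413, 0.1261, 0.4178]
eef_rot: [[-0.986, 0.165, -0.0], [0.165, 0.986, -0.0], [0.0, -0.0, -1.0]]
wrist_force: [0.3, -0.2, 0.3]
finger_gap: 0.294
```

servo_tool([
  [0,0.005,-0.02],
  [0,0.005,-0.08],
  [0,0.005,-0.12],
  [0,0.005,-0.15],
  [0,0.005,-0.17],
], roll=[0,0,0,0,0])

```text
clock: 14.32
ee_pos: [0.5413, 0.1292, 0.2461]
eef_rot: [[-0.986, 0.165, -0.002], [0.165, 0.986, -0.0], [0.002, -0.001, -1.0]]
wrist_force: [0.1, -0.4, -0.4]
finger_gap: 0.295
```

servo_tool([
  [0,0.006,0],
  [0,0.011,0],
  [0,0.011,-0.006],
  [0,0.011,-0.011],
  [0,0.011,-0.011],
], roll=[0,0,0,0,0])

```text
clock: 14.95
ee_pos: [0.5416, 0.1401, 0.2365]
eef_rot: [[-0.986, 0.165, -0.001], [0.165, 0.986, -0.0], [0.001, -0.0, -1.0]]
wrist_force: [0.8, 0.3, 0.6]
finger_gap: 0.296
```

servo_tool([
  [0,0,0],
  [0,0,0],
  [0,0,0],
  [0,0,0],
  [0,0,0.04],
], roll=[0,0,0,0,0], hand=0.5)

```text
clock: 15.58
ee_pos: [0.541, 0.1401, 0.2751]
eef_rot: [[-0.986, 0.165, -0.005], [0.165, 0.986, -0.001], [0.005, -0.002, -1.0]]
wrist_force: [-0.0, 0.2, -0.6]
finger_gap: 0.501
```

servo_tool([
  [0,0,0.05],
  [0,-0.02,0.11],
  [-0.01,-0.07,0.14],
  [-0.03,-0.13,0.14],
  [-0.05,-0.18,0.14],
], roll=[0,0,0,0,0])

```text
clock: 16.2
ee_pos: [0.4908, -0.0414, 0.4173]
eef_rot: [[-0.986, 0.165, 0.001], [0.165, 0.986, -0.0], [-0.001, -0.0, -1.0]]
wrist_force: [1.1, -0.8, 0.4]
finger_gap: 0.498
```

servo_tool([
  [-0.01,-0.06,0],
  [-0.02,-0.12,0],
  [-0.03,-0.18,0],
  [-0.04,-0.21,0],
  [-0.04,-0.21,0],
], roll=[2,2,2,2,2], hand=0.65)

```text
clock: 16.82
ee_pos: [0.4511, -0.2514, 0.4167]
eef_rot: [[-0.991, 0.134, -0.0], [0.134, 0.991, -0.0], [0.0, -0.0, -1.0]]
wrist_force: [-0.3, 0.6, 1.4]
finger_gap: 0.65
```

```bash
python3 look.py 4
```

```text
[ 0.4511 -0.2514  0.4167] 16.825 0.6495071653257988 [-0.991   0.1336]
red 1020.5 [116. 222.] [ 480.6 -557.5  143.2   32.   -83.1]
red 1316.5 [226. 176.] [ 440.9 -359.8  107.2   26.8   19.2]
red 450.0 [123.  93.] [ 304.7 -490.6   77.9   17.7  -86.8]
yellow 455.5 [586. 211.] [567.7 207.6 118.9  48.9 -12.5]
yellow 547.5 [553. 158.] [473.6 113.7  92.2  32.9 -88.5]
top yellow 142.5 [254. 189.] [541.7 140.3  95.2  19.6 -10.2]
green 1280.0 [303. 159.] [ 435.1 -261.3  106.2   23.7   -6.5]
blue 539.5 [  9. 383.] [ 1081.1 -1506.1   618.    125.4   -52.1]
blue 453.5 [622. 263.] [709.9 399.9 182.8  83.3  63.1]
blue 511.5 [480. 259.] [610.6 -18.5  85.3  41.5  39.5]
blue 680.5 [ 26. 223.] [ 460.9 -794.6  140.2   41.2   -0.1]
blue 357.5 [605. 211.] [578.9 271.6 119.4  53.8 -14.4]
top blue 144.5 [235. 186.] [550.7 194.2  98.8  20.3 -12.3]
top blue 597.0 [184. 137.] [690.1 351.3  88.8  73.1  64.8]
```

servo_tool([
  [-0.016,-0.011,-0.04],
  [-0.016,-0.011,-0.1],
  [-0.016,-0.011,-0.16],
  [-0.016,-0.011,-0.2],
  [-0.016,-0.011,-0.215],
], roll=[0,0,0,0,0])

```text
clock: 17.55
ee_pos: [0.4358, -0.2595, 0.2001]
eef_rot: [[-0.992, 0.129, -0.002], [0.129, 0.992, 0.002], [0.003, 0.002, -1.0]]
wrist_force: [0.9, 0.1, 0.7]
finger_gap: 0.651
```

servo_tool([
  [0,0,-0.015],
  [0,0,-0.022],
  [0,0,-0.022],
  [0,0,-0.022],
  [0,0,-0.022],
], roll=[0,0,0,0,0])

```text
clock: 18.18
ee_pos: [0.4359, -0.2609, 0.1803]
eef_rot: [[-0.991, 0.131, 0.001], [0.131, 0.991, -0.001], [-0.001, -0.0, -1.0]]
wrist_force: [-0.2, -0.4, -0.4]
finger_gap: 0.652
```

servo_tool([
  [0,0,0],
  [0,0,0],
  [0,0,0],
  [0,0,0],
  [0,0,0.03],
], roll=[0,0,0,0,0], hand=0)

```text
clock: 18.8
ee_pos: [0.4352, -0.2604, 0.2087]
eef_rot: [[-0.991, 0.131, -0.003], [0.131, 0.991, 0.002], [0.003, 0.002, -1.0]]
wrist_force: [0.1, 0.5, 0.1]
finger_gap: 0.295
```

servo_tool([
  [0,0,0.06],
  [0.02,0.02,0.12],
  [0.04,0.07,0.17],
  [0.06,0.13,0.21],
  [0.08,0.18,0.21],
], roll=[0,0,-2,-2.2,-2.2])

```text
clock: 19.42
ee_pos: [0.5109, -0.093, 0.4192]
eef_rot: [[-0.985, 0.17, 0.003], [0.17, 0.985, -0.001], [-0.003, -0.0, -1.0]]
wrist_force: [0.7, 0.5, -0.1]
finger_gap: 0.295
```

servo_tool([
  [0.017,0.06,0],
  [0.017,0.12,0],
  [0.017,0.17,0],
  [0.017,0.17,0],
  [0.017,0.17,0],
], roll=[0,0,0,0,0])

```text
clock: 20.05
ee_pos: [0.5275, 0.0754, 0.4167]
eef_rot: [[-0.986, 0.168, -0.0], [0.168, 0.986, -0.0], [0.0, -0.0, -1.0]]
wrist_force: [-0.7, 0.7, -1.1]
finger_gap: 0.296
```

servo_tool([
  [0.005,0.012,-0.04],
  [0.005,0.012,-0.1],
  [0.005,0.012,-0.14],
  [0.005,0.012,-0.17],
  [0.005,0.012,-0.181],
], roll=[0,0,0,0,0])

```text
clock: 20.68
ee_pos: [0.5324, 0.0864, 0.2344]
eef_rot: [[-0.985, 0.17, -0.003], [0.17, 0.985, -0.0], [0.002, -0.001, -1.0]]
wrist_force: [-0.7, 0.1, -0.1]
finger_gap: 0.294
```

servo_tool([
  [0,0,0],
  [0,0,0],
  [0,0,0],
  [0,0,0],
  [0,0,0.04],
], roll=[0,0,0,0,0], hand=0.5)

```text
clock: 21.3
ee_pos: [0.5319, 0.0877, 0.2747]
eef_rot: [[-0.986, 0.169, -0.005], [0.169, 0.986, -0.0], [0.004, -0.001, -1.0]]
wrist_force: [-0.3, 0.4, 0.3]
finger_gap: 0.495
```

servo_tool([
  [0,0,0.05],
  [0,-0.02,0.11],
  [-0.01,-0.07,0.14],
  [-0.03,-0.13,0.14],
  [-0.05,-0.18,0.14],
], roll=[0,0,0,0,0])

```text
clock: 21.92
ee_pos: [0.4816, -0.0939, 0.4167]
eef_rot: [[-0.986, 0.168, 0.001], [0.168, 0.986, -0.001], [-0.001, -0.0, -1.0]]
wrist_force: [0.4, 0.0, 0.8]
finger_gap: 0.498
```

servo_tool([
  [-0.01,-0.06,0],
  [-0.02,-0.12,0],
  [-0.02,-0.18,0],
  [-0.02,-0.18,0],
  [-0.02,-0.18,0],
], roll=[9,18,28,28,28], hand=0.65)

```text
clock: 22.55
ee_pos: [0.4624, -0.2719, 0.4159]
eef_rot: [[-0.95, -0.312, -0.0], [-0.312, 0.95, 0.0], [0.0, 0.0, -1.0]]
wrist_force: [-0.3, 0.5, -0.2]
finger_gap: 0.65
```

```bash
python3 look.py 5
```

```text
[ 0.4624 -0.2719  0.4159] 22.55 0.6499474363523031 [-0.9502 -0.3118]
red 1289.0 [115. 126.] [ 480.9 -556.9  142.8   32.5  -83.5]
red 1390.5 [249. 133.] [ 440.5 -359.9  106.7   25.7   19.4]
red 560.5 [187.   6.] [ 305.7 -491.4   78.9   19.6  -82.4]
top red 234.0 [496. 216.] [ 483.7 -578.   103.7   26.7  -84.8]
yellow 390.0 [543. 310.] [566.2 217.  121.   51.8 -14.4]
yellow 329.0 [521. 297.] [553.7 138.5  66.7  35.5 -13.6]
yellow 407.5 [543. 252.] [463.8 131.7  96.5  30.6  81.3]
top yellow 143.0 [254. 189.] [541.7 140.3  95.2  20.  -10.7]
green 402.5 [527. 301.] [554.6 155.4 115.2  45.2 -16.5]
top green 140.5 [273. 193.] [534.1  85.9 100.2  19.2  -8.9]
blue 1066.5 [15. 89.] [ 468.8 -808.2  147.1   67.4   -5. ]
top blue 145.5 [235. 186.] [550.7 194.2  98.8  20.3 -12.3]
top blue 597.0 [184. 137.] [689.6 351.7  88.4  73.8  47.4]
```

servo_tool([
  [-0.01,-0.05,0],
  [-0.021,-0.088,-0.05],
  [-0.021,-0.088,-0.11],
  [-0.021,-0.088,-0.17],
  [-0.021,-0.088,-0.2],
], roll=[0.8,0.8,0.8,0.8,0.8])

```text
clock: 23.28
ee_pos: [0.4415, -0.3586, 0.2132]
eef_rot: [[-0.945, -0.328, -0.003], [-0.328, 0.945, 0.003], [0.002, 0.003, -1.0]]
wrist_force: [0.0, -0.2, 0.2]
finger_gap: 0.648
```

servo_tool([
  [0,0,-0.02],
  [0,0,-0.0355],
  [0,0,-0.0355],
  [0,0,-0.0355],
  [0,0,-0.0355],
], roll=[0,0,0,0,0])

```text
clock: 23.9
ee_pos: [0.4418, -0.3605, 0.1814]
eef_rot: [[-0.945, -0.327, 0.001], [-0.327, 0.945, -0.001], [-0.001, -0.001, -1.0]]
wrist_force: [-0.6, 0.8, 0.1]
finger_gap: 0.647
```

servo_tool([
  [0,0,0],
  [0,0,0],
  [0,0,0],
  [0,0,0],
  [0,0,0.03],
], roll=[0,0,0,0,0], hand=0)

```text
clock: 24.52
ee_pos: [0.441, -0.3598, 0.2092]
eef_rot: [[-0.945, -0.327, -0.003], [-0.327, 0.945, 0.003], [0.002, 0.003, -1.0]]
wrist_force: [0.4, 0.3, -0.9]
finger_gap: 0.296
```

servo_tool([
  [0,0,0.06],
  [0.02,0.02,0.12],
  [0.04,0.07,0.17],
  [0.06,0.13,0.21],
  [0.08,0.18,0.21],
], roll=[0,0,-9,-18,-28.7])

```text
clock: 25.15
ee_pos: [0.5153, -0.1968, 0.419]
eef_rot: [[-0.987, 0.159, 0.003], [0.159, 0.987, -0.001], [-0.003, -0.001, -1.0]]
wrist_force: [1.0, -0.2, -0.9]
finger_gap: 0.294
```

servo_tool([
  [0.0,0.06,0],
  [0.0,0.12,0],
  [0.0,0.18,0],
  [0.0,0.215,0],
  [0.0,0.215,0],
], roll=[0,0,0,0,0])

```text
clock: 25.78
ee_pos: [0.5147, 0.0188, 0.4166]
eef_rot: [[-0.989, 0.15, -0.0], [0.15, 0.989, 0.0], [0.0, 0.0, -1.0]]
wrist_force: [0.7, -0.3, -1.3]
finger_gap: 0.296
```

servo_tool([
  [0.008,0.018,-0.03],
  [0.008,0.018,-0.09],
  [0.008,0.018,-0.14],
  [0.008,0.018,-0.17],
  [0.008,0.018,-0.181],
], roll=[-1,-1,-1,-1,-1])

```text
clock: 26.4
ee_pos: [0.5227, 0.0341, 0.2342]
eef_rot: [[-0.985, 0.171, -0.003], [0.171, 0.985, -0.0], [0.003, -0.001, -1.0]]
wrist_force: [-1.7, -0.4, 8.0]
finger_gap: 0.291
```

servo_tool([
  [0,0,0],
  [0,0,0],
  [0,0,0],
  [0,0,0],
  [0,0,0.04],
], roll=[0,0,0,0,0], hand=0.5)

```text
clock: 27.02
ee_pos: [0.5224, 0.0349, 0.2745]
eef_rot: [[-0.985, 0.17, -0.005], [0.17, 0.985, 0.0], [0.004, -0.001, -1.0]]
wrist_force: [0.0, 0.3, 0.6]
finger_gap: 0.505
```

servo_tool([
  [0,0,0.05],
  [0,0,0.11],
  [-0.01,0,0.17],
  [-0.02,0,0.2],
  [-0.02,0,0.2],
], roll=[0,0,0,0,0])

```text
clock: 27.65
ee_pos: [0.5025, 0.035, 0.4783]
eef_rot: [[-0.985, 0.17, 0.005], [0.17, 0.985, -0.0], [-0.005, 0.001, -1.0]]
wrist_force: [0.4, -0.3, 0.2]
finger_gap: 0.5
```

servo_tool([
  [0.01,0.02,0.02],
  [0.02,0.04,0.02],
  [0.03,0.06,0.02],
  [0.03,0.08,0.02],
  [0.03,0.08,0.02],
], roll=[-10.5,-21,-31.5,-42,-52.5])

```text
clock: 28.28
ee_pos: [0.5331, 0.116, 0.4942]
eef_rot: [[-0.461, 0.888, -0.002], [0.888, 0.461, -0.0], [0.001, -0.002, -1.0]]
wrist_force: [-0.4, -0.7, -0.6]
finger_gap: 0.498
```

```bash
python3 look.py 6 | grep -v '^blue'; python3 - <<'E'
from h import *
a=cv2.imread('pics/w_6.png');b=cv2.imread('pics/t_6.png')[110:250,130:350]
b=cv2.resize(b,(640,407));cv2.imwrite('pics/v7.png',cv2.resize(np.vstack([a,b]),(480,605))[:600])
import pickle
E
```

```text
[0.5331 0.116  0.4942] 28.275 0.4975466674587164 [-0.4606  0.8876]
red 1039.5 [280. 217.] [525.2  16.7 117.1  29.   -9.2]
top red 172.0 [291. 197.] [523.9  33.5 100.1  21.7 -10.5]
yellow 498.5 [217. 209.] [428.1 -22.9  96.7  22.5  85.2]
yellow 1098.5 [329. 154.] [546.3 137.  118.3  26.4  -9.2]
yellow 578.5 [318.  67.] [474.  244.3  81.3  22.5  73.1]
green 2058.0 [ 13. 319.] [ -85.6 -781.5  626.5  185.3   78.2]
green 1039.0 [303. 186.] [536.   76.3 116.   26.4  -9.4]
top green 141.5 [273. 193.] [534.1  85.9 100.2  19.2  -8.9]
top blue 468.5 [183. 136.] [699.2 352.8  85.2  63.2 -82.2]
```

View pics/v7.png

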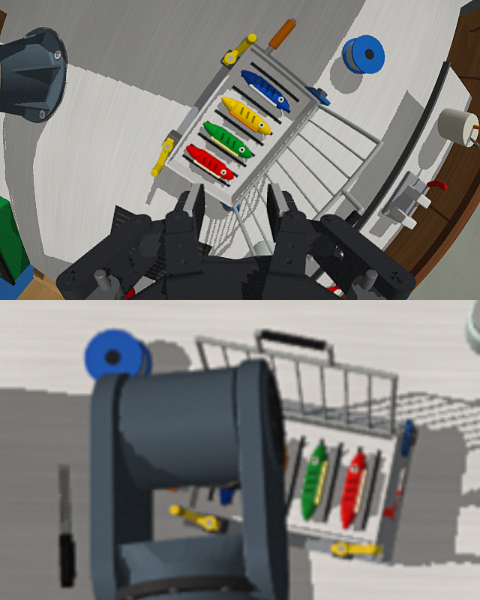

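All four plugs lie side by side on the floor, seen in the wrist view at (265,90)–(212,162) and in the top view with green and red. Next is the lid, whose angle I estimate at 1.85 rad. I'll move above its grip with the jaws along the tray's x.

servo_tool([
  [0.04,-0.005,0],
  [0.08,-0.01,0],
  [0.12,-0.02,0],
  [0.145,-0.0245,0],
  [0.145,-0.0245,-0.02],
], roll=[-9,-19,-29,-37,-37])

```text
clock: 29.0
ee_pos: [0.6794, 0.0895, 0.4748]
eef_rot: [[0.16, 0.987, 0.001], [0.987, -0.16, -0.0], [0.0, 0.001, -1.0]]
wrist_force: [0.5, -0.0, -1.0]
finger_gap: 0.5
```

```bash
python3 - <<'E'
from fit import *
q=pickle.load(open('q.pkl','rb'));W,P=pts(q)
L=lambda a,y=0:W([.073-.184*np.cos(a),y,.038+.184*np.sin(a)])
ob,im=snap('wrist','w7.png');print(ob['ee_pos'],ob['eef_rot'][:2,0],L(1.85))
print([(x['xy'],x['score']) for x in ctrl.place_of('lid_handle','wrist')[:2]])
for a in (1.8,1.85,1.9):print(a,proj('wrist',L(a),ob))
a=im[:,:,::-1].copy()
for y in (-.037,0,.037):
  cv2.circle(a,tuple(proj('wrist',L(1.85,y),ob).astype(int)),3,(0,255,0),1)
cv2.imwrite('pics/v8.png',a[100:400,120:520])
E
```

```text
[0.6794 0.0895 0.4748] [0.1598 0.9871] [0.6777 0.0916 0.2617]
[([310.7, 228.9], 0.92)]
1.8 [296.3791 230.478 ]
1.85 [310.4277 228.8907]
1.9 [323.8438 227.0606]
```

View pics/v8.png

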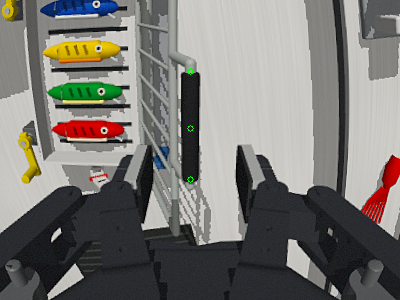

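The model matches the grip: its net detection is at (310.7,228.9), and the model predicts (310.4,228.9). I'll pinch it and work out the arc.

servo_tool([
  [-0.002,0.002,-0.02],
  [-0.002,0.002,-0.04],
  [-0.002,0.002,-0.058],
  [-0.002,0.002,-0.058],
  [-0.002,0.002,-0.058],
], roll=[0,0,0,0,0])

```text
clock: 29.72
ee_pos: [0.6761, 0.0924, 0.4186]
eef_rot: [[0.161, 0.987, 0.001], [0.987, -0.161, 0.0], [0.0, 0.001, -1.0]]
wrist_force: [0.4, 0.4, -0.4]
finger_gap: 0.498
```

servo_tool([
  [0,0,0],
  [0,0,0],
  [0,0,0],
  [0,0,0],
  [0,0,0],
], roll=[0,0,0,0,0], hand=0, squeeze=40)

```text
clock: 30.35
ee_pos: [0.6761, 0.0924, 0.4184]
eef_rot: [[0.162, 0.987, 0.001], [0.987, -0.162, 0.0], [0.0, 0.001, -1.0]]
wrist_force: [0.4, -0.3, 6.1]
finger_gap: 0.123
```

```bash
python3 - <<'E'
from fit import *
q=pickle.load(open('q.pkl','rb'));W,P=pts(q)
L=lambda a,y=0:W([.073-.184*np.cos(a),y,.038+.184*np.sin(a)])
ob=ctrl.get_obs();print(ob['ee_pos'],ob['finger_gap'],ob['wrist_force'])
A=np.linspace(1.85,-.01,26)
for k in range(5):
    print(np.round([L(a)-L(A[5*k]) for a in A[5*k+1:5*k+6]],3).tolist())
E
```

```text
[0.6761 0.0924 0.4184] 0.12328046157581864 [ 0.3844 -0.3058  6.0564]
[[-0.013, 0.002, 0.004], [-0.026, 0.004, 0.007], [-0.039, 0.007, 0.009], [-0.053, 0.009, 0.011], [-0.066, 0.011, 0.011]]
[[-0.013, 0.002, -0.001], [-0.027, 0.005, -0.003], [-0.04, 0.007, -0.006], [-0.053, 0.009, -0.01], [-0.066, 0.011, -0.015]]
[[-0.012, 0.002, -0.006], [-0.024, 0.004, -0.013], [-0.035, 0.006, -0.02], [-0.046, 0.008, -0.029], [-0.056, 0.01, -0.038]]
[[-0.009, 0.002, -0.01], [-0.018, 0.003, -0.021], [-0.026, 0.004, -0.032], [-0.032, 0.006, -0.043], [-0.039, 0.007, -0.056]]
[[-0.005, 0.001, -0.013], [-0.009, 0.002, -0.026], [-0.012, 0.002, -0.039], [-0.015, 0.003, -0.052], [-0.016, 0.003, -0.066]]
```

servo_tool([
  [-0.013,0.002,0.004],
  [-0.026,0.004,0.007],
  [-0.039,0.007,0.009],
  [-0.053,0.009,0.011],
  [-0.066,0.011,0.011],
], roll=[0,0,0,0,0])

```text
clock: 30.98
ee_pos: [0.6095, 0.1036, 0.4291]
eef_rot: [[0.162, 0.987, 0.002], [0.987, -0.162, 0.0], [0.001, 0.001, -1.0]]
wrist_force: [3.0, 1.9, 5.0]
finger_gap: 0.124
```

servo_tool([
  [-0.013,0.002,-0.001],
  [-0.027,0.005,-0.003],
  [-0.04,0.007,-0.006],
  [-0.053,0.009,-0.01],
  [-0.066,0.011,-0.015],
], roll=[0,0,0,0,0])

```text
clock: 31.6
ee_pos: [0.5432, 0.1147, 0.4134]
eef_rot: [[0.162, 0.987, 0.0], [0.987, -0.162, 0.0], [0.001, 0.0, -1.0]]
wrist_force: [3.6, 4.8, 0.6]
finger_gap: 0.123
```

servo_tool([
  [-0.012,0.002,-0.006],
  [-0.024,0.004,-0.013],
  [-0.035,0.006,-0.02],
  [-0.046,0.008,-0.029],
  [-0.056,0.01,-0.038],
], roll=[0,0,0,0,0])

```text
clock: 32.22
ee_pos: [0.4872, 0.1243, 0.3749]
eef_rot: [[0.162, 0.987, -0.001], [0.987, -0.162, -0.001], [-0.001, -0.0, -1.0]]
wrist_force: [4.4, -1.7, -2.0]
finger_gap: 0.125
```

servo_tool([
  [-0.009,0.002,-0.01],
  [-0.018,0.003,-0.021],
  [-0.026,0.004,-0.032],
  [-0.032,0.006,-0.043],
  [-0.039,0.007,-0.056],
], roll=[0,0,0,0,0])

```text
clock: 32.85
ee_pos: [0.4488, 0.1313, 0.319]
eef_rot: [[0.162, 0.987, 0.001], [0.987, -0.162, -0.001], [-0.0, 0.001, -1.0]]
wrist_force: [9.0, -3.9, -2.6]
finger_gap: 0.127
```

servo_tool([
  [-0.005,0.001,-0.013],
  [-0.009,0.002,-0.026],
  [-0.012,0.002,-0.039],
  [-0.015,0.003,-0.052],
  [-0.016,0.003,-0.062],
], roll=[0,0,0,0,0])

```text
clock: 33.48
ee_pos: [0.433, 0.1341, 0.2569]
eef_rot: [[0.162, 0.987, 0.0], [0.987, -0.162, -0.001], [-0.001, 0.001, -1.0]]
wrist_force: [4.2, -6.9, 1.6]
finger_gap: 0.124
```

servo_tool([
  [0,0,-0.003],
  [0,0,-0.005],
  [0,0,-0.006],
  [0,0,-0.006],
  [0,0,-0.006],
], roll=[0,0,0,0,0])

```text
clock: 34.1
ee_pos: [0.4328, 0.1341, 0.2511]
eef_rot: [[0.162, 0.987, -0.001], [0.987, -0.162, -0.001], [-0.001, -0.001, -1.0]]
wrist_force: [2.5, -6.0, -1.1]
finger_gap: 0.124
```

servo_tool([
  [0,0,-0.003],
  [0,0,-0.006],
  [0,0,-0.006],
  [0,0,-0.006],
  [0,0,-0.006],
], roll=[0,0,0,0,0])

```text
clock: 34.72
ee_pos: [0.4324, 0.1343, 0.2461]
eef_rot: [[0.162, 0.987, -0.002], [0.987, -0.162, -0.0], [-0.001, -0.002, -1.0]]
wrist_force: [-6.5, -5.7, 21.6]
finger_gap: 0.127
```

```bash
python3 - <<'E'
from fit import *
ob,im=snap('wrist','w9.png');_,sc=snap('scene','s9.png');print(ob['ee_pos'],ob['wrist_force'])
a=cv2.resize(sc[100:260,290:490,::-1],(800,640),interpolation=cv2.INTER_CUBIC)
cv2.imwrite('pics/v9.png',a[:600])
E
```

```text
[0.4324 0.1343 0.2461] [-6.5395 -5.7427 21.6342]
```

View pics/v9.png

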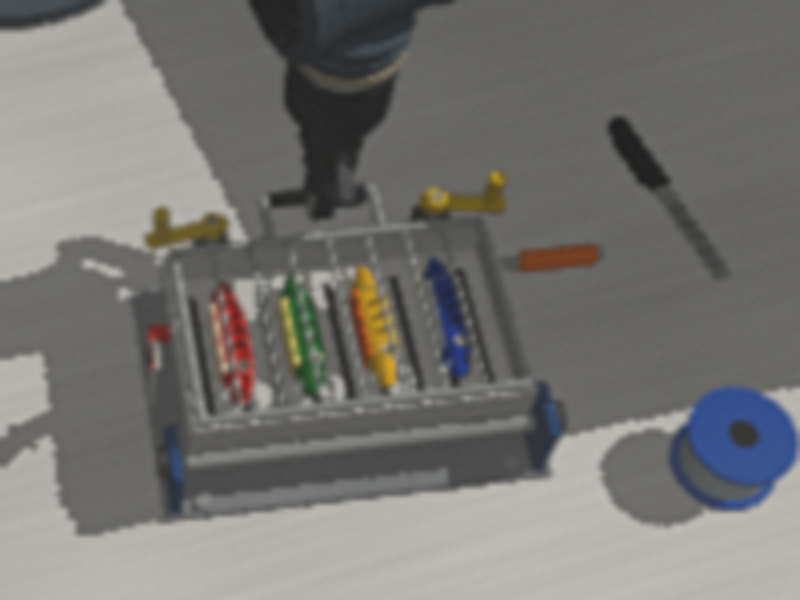

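The scene view shows the lid down on the rim with the grip held, and the four plugs seen apart beneath it. I'll release and look from above.

servo_tool([
  [0,0,0.002],
  [0,0,0.002],
  [0,0,0.002],
  [0,0,0.03],
  [0,0,0.06],
], roll=[0,0,0,0,0], hand=0.3)

```text
clock: 35.45
ee_pos: [0.4328, 0.1344, 0.3059]
eef_rot: [[0.162, 0.987, -0.002], [0.987, -0.162, -0.0], [-0.0, -0.002, -1.0]]
wrist_force: [-0.3, 0.2, -0.3]
finger_gap: 0.302
```

servo_tool([
  [0,0,0.06],
  [0,0,0.12],
  [0,0,0.12],
  [0,0,0.12],
  [0,0,0.12],
], roll=[0,0,0,0,0], hand=0.35)

```text
clock: 36.08
ee_pos: [0.4328, 0.1343, 0.4242]
eef_rot: [[0.162, 0.987, -0.003], [0.987, -0.162, -0.001], [-0.001, -0.003, -1.0]]
wrist_force: [0.3, 0.4, 1.1]
finger_gap: 0.351
```

```bash
python3 - <<'E'
from fit import *
ob,im=snap('wrist','w10.png');print(ob['ee_pos'],ob['wrist_force'])
pickle.dump(ob,open('o10.pkl','wb'))
for n in "tray_handle lid_handle button_left_peg button_left_pivot button_right_peg button_right_pivot".split():
    print(n,[(np.round(x['xy'],1).tolist(),round(x['score'],2)) for x in ctrl.place_of(n,'wrist')[:2]])
q=pickle.load(open('q.pkl','rb'))
a=im[:,:,::-1].copy()
for t,col in((q[3],(0,255,0)),(.0,(255,0,255))):
    q[3]=t;W,P=pts(q)
    P['lidh']=W([-.111,0,.038])
    for n in ['lidh','Lpiv','Rpiv','Lpeg','Rpeg','tray_handle']:
        uv=proj('wrist',P[n],ob);print(t,n,uv,P[n]);cv2.circle(a,tuple(np.round(uv).astype(int)),2,col,-1)
cv2.imwrite('pics/v10.png',a)
E
```

```text
[0.4328 0.1343 0.4242] [0.2588 0.3694 1.1049]
tray_handle [([351.4, 60.0], 0.7), ([513.9, 295.3], 0.19)]
lid_handle [([311.6, 188.9], 0.82)]
button_left_peg [([348.0, 61.4], 0.68)]
button_left_pivot [([343.2, 99.7], 0.61)]
button_right_peg [([341.9, 306.0], 0.93)]
button_right_pivot [([340.0, 277.5], 0.76), ([401.0, 248.8], 0.22)]
0.06350742631838735 lidh [318.1017 188.6032] [0.4357 0.1329 0.1   ]
0.06350742631838735 Lpiv [347.8561  99.6441] [0.4735 0.2128 0.1309]
0.06350742631838735 Rpiv [341.6168 280.7768] [0.4448 0.0449 0.1309]
0.06350742631838735 Lpeg [358.3424  54.7852] [0.4885 0.2499 0.1304]
0.06350742631838735 Rpeg [345.923  312.0301] [0.4446 0.0049 0.1305]
0.06350742631838735 tray_handle [381.641   22.4228] [0.5282 0.2916 0.0739]
0.0 lidh [315.2253 185.6081] [0.4329 0.1334 0.088 ]
0.0 Lpiv [341.0688  99.8902] [0.4688 0.2136 0.1203]
0.0 Rpiv [336.1025 275.3936] [0.4401 0.0458 0.1203]
0.0 Lpeg [351.2856  56.5001] [0.4838 0.2507 0.1203]
0.0 Rpeg [340.6863 306.4628] [0.4398 0.0058 0.1203]
0.0 tray_handle [378.9413  24.2493] [0.527  0.2918 0.066 ]
```

View pics/v10.png

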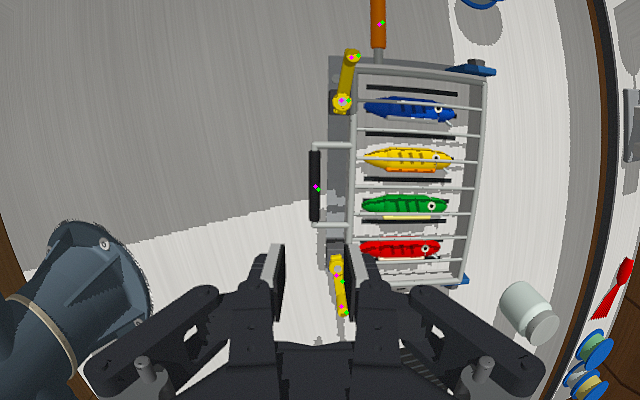

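Pressing the lid leveled the tray: the magenta model for tilt 0 meets the pegs at (351,56) and (341,306). I'll grip the left peg.

servo_tool([
  [0.025,0.058,0],
  [0.051,0.116,-0.02],
  [0.051,0.116,-0.07],
  [0.051,0.116,-0.12],
  [0.051,0.116,-0.147],
], roll=[0,0,0,0,0])

```text
clock: 37.05
ee_pos: [0.4834, 0.2503, 0.276]
eef_rot: [[0.161, 0.987, -0.003], [0.987, -0.161, -0.001], [-0.002, -0.003, -1.0]]
wrist_force: [0.2, -0.8, 0.1]
finger_gap: 0.35
```

servo_tool([
  [0,0,0],
  [0,0,0],
  [0,0,0],
  [0,0,0],
  [0,0,0],
], roll=[0,0,0,0,0], hand=0, squeeze=30)

```text
clock: 37.67
ee_pos: [0.4837, 0.25, 0.2789]
eef_rot: [[0.162, 0.987, -0.001], [0.987, -0.162, -0.001], [-0.001, -0.001, -1.0]]
wrist_force: [-1.2, -4.4, -12.4]
finger_gap: 0.141
```

```bash
python3 - <<'E'
from fit import *
q=pickle.load(open('q.pkl','rb'));q[3]=0;W,P=pts(q)
ob=ctrl.get_obs();print(ob['ee_pos'],ob['finger_gap'],ob['wrist_force'])
yaw=q[2]
for s,piv,a0 in ((1,'Lpiv',q[7]),(-1,'Rpiv',q[8])):
    f=lambda a:W([q[4]+.04*np.sin(a),s*(q[5]+.04*np.cos(a)),q[6]])
    A=np.linspace(a0,1.571,11)
    for k in range(2): print(s,np.round([f(a)-f(A[5*k]) for a in A[5*k+1:5*k+6]],3).tolist())
    print(f(a0),f(1.571))
E
```

```text
[0.4837 0.25   0.2789] 0.14102712303894052 [ -1.1555  -4.4095 -12.4363]
1 [[0.005, -0.002, 0.0], [0.009, -0.005, 0.0], [0.013, -0.009, 0.0], [0.017, -0.013, 0.0], [0.02, -0.018, 0.0]]
1 [[0.002, -0.005, 0.0], [0.004, -0.01, 0.0], [0.005, -0.015, 0.0], [0.005, -0.021, 0.0], [0.004, -0.026, 0.0]]
[0.4838 0.2507 0.1203] [0.5082 0.2069 0.1203]
-1 [[0.006, 0.0, 0.0], [0.011, 0.002, 0.0], [0.016, 0.003, 0.0], [0.021, 0.006, 0.0], [0.026, 0.009, 0.0]]
-1 [[0.004, 0.004, 0.0], [0.008, 0.008, 0.0], [0.01, 0.013, 0.0], [0.012, 0.018, 0.0], [0.014, 0.024, 0.0]]
[0.4398 0.0058 0.1203] [0.4795 0.039  0.1203]
```

servo_tool([
  [0.005,-0.002,0.0],
  [0.009,-0.005,0.0],
  [0.013,-0.009,0.0],
  [0.017,-0.013,0.0],
  [0.02,-0.018,0.0],
], roll=[0,0,0,0,0])

```text
clock: 38.3
ee_pos: [0.5042, 0.2327, 0.2795]
eef_rot: [[0.162, 0.987, 0.001], [0.987, -0.162, 0.002], [0.002, 0.001, -1.0]]
wrist_force: [-2.5, 2.4, -5.5]
finger_gap: 0.139
```

servo_tool([
  [0.002,-0.005,0.0],
  [0.004,-0.01,0.0],
  [0.005,-0.015,0.0],
  [0.005,-0.021,0.0],
  [0.004,-0.026,0.0],
], roll=[0,0,0,0,0])

```text
clock: 38.92
ee_pos: [0.5092, 0.2062, 0.2796]
eef_rot: [[0.162, 0.987, 0.005], [0.987, -0.162, 0.001], [0.002, 0.005, -1.0]]
wrist_force: [10.3, 6.1, -9.6]
finger_gap: 0.139
```

servo_tool([
  [0,0,0],
  [0,0,0],
  [0,0,0.02],
  [0,0,0.05],
  [0,0,0.08],
], roll=[0,0,0,0,0], hand=0.35)

```text
clock: 39.55
ee_pos: [0.508, 0.2064, 0.3599]
eef_rot: [[0.161, 0.987, 0.0], [0.987, -0.161, -0.0], [-0.0, 0.0, -1.0]]
wrist_force: [0.3, -0.1, 0.1]
finger_gap: 0.348
```

servo_tool([
  [-0.01,-0.04,0.02],
  [-0.025,-0.09,0.04],
  [-0.04,-0.14,0.04],
  [-0.058,-0.19,0.04],
  [-0.068,-0.2,0.04],
], roll=[0,0,0,0,0])

```text
clock: 40.17
ee_pos: [0.4392, 0.0045, 0.3991]
eef_rot: [[0.164, 0.986, 0.001], [0.986, -0.164, -0.001], [-0.0, 0.001, -1.0]]
wrist_force: [0.1, 0.4, -0.2]
finger_gap: 0.35
```

```bash
python3 - <<'E'
from fit import *
ob,im=snap('wrist','w11.png');print(ob['ee_pos'],ob['wrist_force'],ob['finger_gap'])
for n in "lid_handle button_left_peg button_left_pivot button_right_peg button_right_pivot".split():
    print(n,[(np.round(x['xy'],1).tolist(),round(x['score'],2)) for x in ctrl.place_of(n,'wrist')[:2]])
q=pickle.load(open('q.pkl','rb'));q[3]=0;q[7]=1.571;W,P=pts(q)
for n in ['Lpiv','Rpiv','Lpeg','Rpeg']: print(n,proj('wrist',P[n],ob),P[n])
for a,k in blobs(im,'yellow',amin=60): print(a,k.mean(0),k.min(0),k.max(0))
E
```

```text
[0.4392 0.0045 0.3991] [ 0.0944  0.3867 -0.2327] 0.35012805832650296
lid_handle [([279.5, 53.6], 0.68)]
button_left_peg []
button_left_pivot []
button_right_peg []
button_right_pivot [([310.5, 151.5], 0.94)]
Lpiv [307.2716 -45.6203] [0.4688 0.2136 0.1203]
Rpiv [306.3878 152.5991] [0.4401 0.0458 0.1203]
Lpeg [355.9453 -44.1639] [0.5082 0.2069 0.1203]
Rpeg [314.2883 199.7197] [0.4398 0.0058 0.1203]
338.5 [614.     352.1408] [602. 337.] [629. 369.]
1040.0 [313.5602 172.6205] [300. 136.] [325. 211.]
176.5 [392.145  101.2977] [363.  97.] [422. 105.]
1507.5 [391.4675  36.4719] [339.  23.] [441.  51.]
```

servo_tool([
  [0.001,0.001,-0.05],
  [0.001,0.001,-0.1],
  [0.001,0.001,-0.122],
  [0.001,0.001,-0.122],
  [0.001,0.001,-0.122],
], roll=[0,0,0,0,0])

```text
clock: 41.1
ee_pos: [0.4415, 0.0078, 0.2775]
eef_rot: [[0.161, 0.987, 0.001], [0.987, -0.161, -0.0], [0.0, 0.001, -1.0]]
wrist_force: [0.7, 0.0, 0.2]
finger_gap: 0.349
```

servo_tool([
  [0,0,0],
  [0,0,0],
  [0,0,0],
  [0,0,0],
  [0,0,0],
], roll=[0,0,0,0,0], hand=0, squeeze=30)

```text
clock: 41.72
ee_pos: [0.4411, 0.0074, 0.2768]
eef_rot: [[0.162, 0.987, 0.001], [0.987, -0.162, 0.0], [0.0, 0.001, -1.0]]
wrist_force: [2.2, 2.5, 1.6]
finger_gap: 0.138
```

servo_tool([
  [0.006,0.0,0.0],
  [0.011,0.002,0.0],
  [0.016,0.003,0.0],
  [0.021,0.006,0.0],
  [0.026,0.009,0.0],
], roll=[0,0,0,0,0])

```text
clock: 42.35
ee_pos: [0.4664, 0.0163, 0.276]
eef_rot: [[0.161, 0.987, -0.004], [0.987, -0.161, -0.0], [-0.001, -0.004, -1.0]]
wrist_force: [-4.5, -3.9, 3.1]
finger_gap: 0.141
```

servo_tool([
  [0.004,0.004,0.0],
  [0.008,0.008,0.0],
  [0.01,0.013,0.0],
  [0.012,0.018,0.0],
  [0.014,0.024,0.0],
], roll=[0,0,0,0,0])

```text
clock: 42.98
ee_pos: [0.4813, 0.0403, 0.2764]
eef_rot: [[0.161, 0.987, 0.0], [0.987, -0.161, -0.001], [-0.001, 0.0, -1.0]]
wrist_force: [0.8, -6.5, -4.7]
finger_gap: 0.137
```

servo_tool([
  [0,0.003,0],
  [0,0.003,0],
  [0,0.003,0],
  [0,0.003,0],
  [0,0.003,0],
], roll=[0,0,0,0,0])

```text
clock: 43.6
ee_pos: [0.4817, 0.0433, 0.2766]
eef_rot: [[0.162, 0.987, 0.002], [0.987, -0.162, -0.0], [0.0, 0.002, -1.0]]
wrist_force: [6.2, -2.6, -7.4]
finger_gap: 0.139
```

servo_tool([
  [0,0,0],
  [0,0,0],
  [0,0,0.02],
  [0,0,0.05],
  [0,0,0.1],
], roll=[0,0,0,0,0], hand=0.35)

```text
clock: 44.22
ee_pos: [0.4806, 0.0435, 0.3768]
eef_rot: [[0.162, 0.987, -0.003], [0.987, -0.162, 0.0], [-0.0, -0.003, -1.0]]
wrist_force: [0.6, -0.3, 0.4]
finger_gap: 0.349
```

servo_tool([
  [-0.005,0.04,0.03],
  [-0.01,0.09,0.06],
  [-0.01,0.13,0.08],
  [-0.01,0.13,0.08],
  [-0.01,0.13,0.08],
], roll=[0,0,0,0,0])

```text
clock: 44.85
ee_pos: [0.4708, 0.173, 0.4561]
eef_rot: [[0.161, 0.987, -0.001], [0.987, -0.161, -0.0], [-0.001, -0.001, -1.0]]
wrist_force: [0.5, 0.6, -1.1]
finger_gap: 0.352
```

```bash
python3 - <<'E'
from fit import *
ob,im=snap('wrist','w12.png');print(ob['ee_pos'],ob['wrist_force'],ob['finger_gap'])
q=pickle.load(open('q.pkl','rb'));q[3]=0;q[7]=q[8]=1.571;W,P=pts(q)
a=im[:,:,::-1].copy()
for n in ['Lpiv','Rpiv','Lpeg','Rpeg','tray_handle']:
    uv=proj('wrist',P[n],ob);print(n,uv,P[n]);cv2.circle(a,tuple(np.round(uv).astype(int)),2,(255,0,255),-1)
print([(x['xy'],x['score']) for x in ctrl.place_of('tray_handle','wrist')[:2]])
cv2.imwrite('pics/v11.png',cv2.resize(a[0:330,220:520],(545,600)))
E
```

```text
[0.4708 0.173  0.4561] [ 0.4772  0.5602 -1.0728] 0.3518968540146912
Lpiv [305.6241 145.8393] [0.4688 0.2136 0.1203]
Rpiv [306.0152 294.1016] [0.4401 0.0458 0.1203]
Lpeg [346.1585 146.2952] [0.5082 0.2069 0.1203]
Rpeg [340.1838 294.0988] [0.4795 0.039  0.1203]
tray_handle [346.1857  66.6114] [0.527  0.2918 0.066 ]
[([344.1, 65.9], 0.72)]
```

View pics/v11.png

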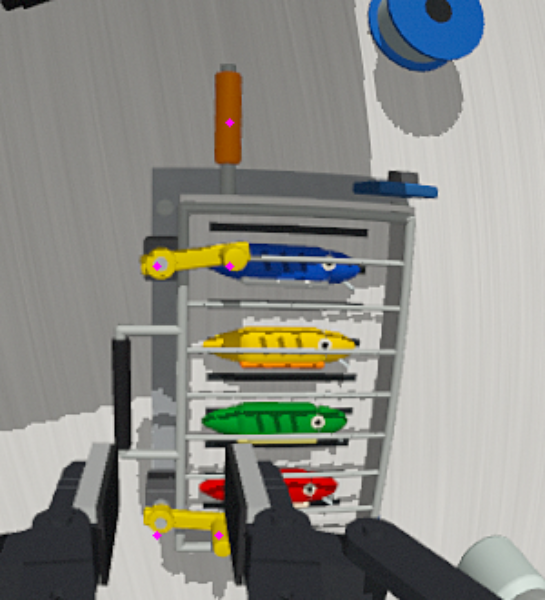

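The picture shows both yellow arms across the lid's near edge: the left one from (160,264) to (235,255), the right from (158,520) to (220,528). The peg chords give end angles of 1.56 and about 1.6 rad. Next is the orange handle, which the model meets at (229,122).

servo_tool([
  [0.02,0.05,0],
  [0.04,0.1,0],
  [0.056,0.119,-0.04],
  [0.056,0.119,-0.1],
  [0.056,0.119,-0.15],
], roll=[0,0,0,0,0], hand=0.5)

```text
clock: 45.58
ee_pos: [0.5269, 0.2914, 0.3038]
eef_rot: [[0.163, 0.987, -0.002], [0.987, -0.163, -0.001], [-0.001, -0.002, -1.0]]
wrist_force: [-0.4, -0.0, -0.7]
finger_gap: 0.5
```

servo_tool([
  [0,0,-0.04],
  [0,0,-0.07],
  [0,0,-0.085],
  [0,0,-0.085],
  [0,0,-0.085],
], roll=[0,0,0,0,0])

```text
clock: 46.2
ee_pos: [0.5274, 0.2923, 0.2229]
eef_rot: [[0.162, 0.987, 0.002], [0.987, -0.162, 0.001], [0.001, 0.001, -1.0]]
wrist_force: [0.7, 0.2, 0.3]
finger_gap: 0.498
```

servo_tool([
  [0,0,0],
  [0,0,0],
  [0,0,0],
  [0,0,0],
  [0,0,0],
], roll=[0,0,0,0,0], hand=0, squeeze=80)

```text
clock: 46.82
ee_pos: [0.5263, 0.2927, 0.2228]
eef_rot: [[0.162, 0.987, -0.002], [0.987, -0.162, 0.0], [0.0, -0.002, -1.0]]
wrist_force: [-8.3, 0.1, 10.3]
finger_gap: 0.166
```

```bash
python3 - <<'E'
from fit import *
q=pickle.load(open('q.pkl','rb'))
ob=ctrl.get_obs();print(ob['ee_pos'],ob['finger_gap'],ob['wrist_force'])
def H(t): q[3]=t;return pts(q)[1]['tray_handle']
A=np.linspace(0,.53,16)
for k in range(3): print(np.round([H(a)-H(A[5*k]) for a in A[5*k+1:5*k+6]],3).tolist())
print(H(0),H(.53))
E
```

```text
[0.5263 0.2927 0.2228] 0.16621510198504946 [-8.3299  0.1195 10.275 ]
[[0.001, -0.0, 0.004], [0.001, -0.0, 0.009], [0.002, -0.0, 0.013], [0.003, -0.001, 0.017], [0.005, -0.001, 0.022]]
[[0.001, -0.0, 0.004], [0.003, -0.0, 0.008], [0.005, -0.001, 0.013], [0.006, -0.001, 0.017], [0.008, -0.001, 0.021]]
[[0.002, -0.0, 0.004], [0.004, -0.001, 0.008], [0.007, -0.001, 0.011], [0.009, -0.002, 0.015], [0.012, -0.002, 0.019]]
[0.527  0.2918 0.066 ] [0.5518 0.2875 0.127 ]
```

servo_tool([
  [0.001,0,0.004],
  [0.001,0,0.009],
  [0.002,0,0.013],
  [0.003,-0.001,0.017],
  [0.005,-0.001,0.022],
], roll=[0,0,0,0,0])

```text
clock: 47.45
ee_pos: [0.5304, 0.292, 0.2421]
eef_rot: [[0.162, 0.987, -0.006], [0.987, -0.162, 0.0], [-0.001, -0.006, -1.0]]
wrist_force: [-5.6, 10.4, -19.6]
finger_gap: 0.171
```

servo_tool([
  [0.001,0,0.004],
  [0.003,0,0.008],
  [0.005,-0.001,0.013],
  [0.006,-0.001,0.017],
  [0.008,-0.001,0.021],
], roll=[0,0,0,0,0])

```text
clock: 48.08
ee_pos: [0.5379, 0.2909, 0.2628]
eef_rot: [[0.162, 0.987, -0.008], [0.987, -0.162, -0.001], [-0.002, -0.008, -1.0]]
wrist_force: [-8.5, 9.6, -18.9]
finger_gap: 0.165
```

servo_tool([
  [0.002,0,0.004],
  [0.004,-0.001,0.008],
  [0.007,-0.001,0.011],
  [0.009,-0.002,0.015],
  [0.012,-0.002,0.019],
], roll=[0,0,0,0,0])

```text
clock: 48.7
ee_pos: [0.5489, 0.2893, 0.2819]
eef_rot: [[0.162, 0.987, -0.012], [0.987, -0.162, -0.001], [-0.003, -0.012, -1.0]]
wrist_force: [-26.1, 7.3, 0.8]
finger_gap: 0.168
```

```bash
python3 - <<'E'
from fit import *
ob,im=snap('scene','s13.png');print(ob['ee_pos'],ob['wrist_force'],ob['finger_gap'])
_,w=snap('wrist','w13.png')
a=cv2.resize(im[90:250,290:470,::-1],(540,480),interpolation=cv2.INTER_CUBIC)
cv2.imwrite('pics/v12.png',a)
E
```

```text
[0.5489 0.2893 0.2819] [-26.0516   7.271    0.8045] 0.1683636237185476
```

View pics/v12.png

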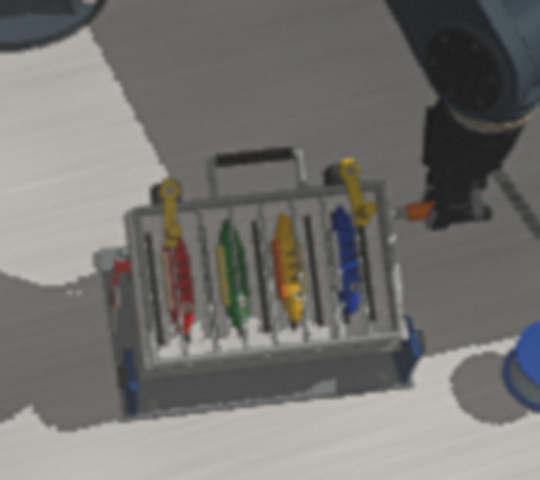

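servo_tool([
  [-0.001,0,0.001],
  [-0.001,0,0.002],
  [-0.001,0,0.002],
  [-0.001,0,0.002],
  [-0.001,0,0.002],
], roll=[0,0,0,0,0])

```text
clock: 49.42
ee_pos: [0.5493, 0.289, 0.2844]
eef_rot: [[0.162, 0.987, -0.006], [0.987, -0.162, -0.0], [-0.001, -0.006, -1.0]]
wrist_force: [-9.9, 6.9, -10.5]
finger_gap: 0.165
```

servo_tool([
  [0,0,0],
  [0,0,0],
  [0,0,0],
  [0,0,0],
  [0,0,0],
], roll=[0,0,0,0,0], hand=0.5)

```text
clock: 50.05
ee_pos: [0.551, 0.2883, 0.2858]
eef_rot: [[0.162, 0.987, 0.0], [0.987, -0.162, 0.0], [0.0, 0.0, -1.0]]
wrist_force: [-0.9, -0.0, -0.4]
finger_gap: 0.499
```

servo_tool([
  [0,0,0.02],
  [0,0.01,0.06],
  [0,0.02,0.12],
  [0,0.02,0.15],
  [0,0.02,0.15],
], roll=[0,0,0,0,0])

```text
clock: 50.68
ee_pos: [0.551, 0.3085, 0.4383]
eef_rot: [[0.162, 0.987, 0.004], [0.987, -0.162, 0.002], [0.003, 0.004, -1.0]]
wrist_force: [0.2, -0.5, -0.9]
finger_gap: 0.503
```

servo_tool([
  [0,-0.06,0.03],
  [-0.02,-0.12,0.03],
  [-0.04,-0.18,0.03],
  [-0.06,-0.24,0.03],
  [-0.06,-0.3,0.03],
], roll=[0,0,0,0,0])

```text
clock: 51.3
ee_pos: [0.4897, 0.0102, 0.4648]
eef_rot: [[0.161, 0.987, -0.001], [0.987, -0.161, 0.0], [-0.0, -0.001, -1.0]]
wrist_force: [1.0, 0.4, 0.3]
finger_gap: 0.502
```

servo_tool([
  [0,-0.06,0],
  [0,-0.12,0],
  [0,-0.16,0],
  [0,-0.16,0],
  [0,-0.16,0],
], roll=[10,20,30,40,50])

```text
clock: 51.92
ee_pos: [0.4908, -0.149, 0.4643]
eef_rot: [[-0.655, 0.755, -0.002], [0.755, 0.655, 0.001], [0.002, -0.001, -1.0]]
wrist_force: [-0.5, 0.1, 1.4]
finger_gap: 0.5
```

```bash
python3 - <<'E'
from fit import *
ob,w=snap('wrist','w14.png');_,t=snap('top','t14.png');_,s=snap('scene','s14.png');print(ob['ee_pos'],ob['wrist_force'],ob['finger_gap'],ob['eef_rot'][:2,0])
pickle.dump(ob,open('o14.pkl','wb'))
q=pickle.load(open('q.pkl','rb'))
for n in ('tray_handle','lid_handle'):
  for c in('top','scene','wrist'):
    print(n,c,[(np.round(x['xy'],1).tolist(),round(x['score'],2)) for x in ctrl.place_of(n,c)[:2]])
    for tt in (.45,.524,.6):
        q[3]=tt;W,P=pts(q);print('   ',tt,proj(c,P['tray_handle'] if n[0]=='t' else W([-.111,0,.038]),ob))
a=np.vstack([w,np.hstack([cv2.resize(t[100:260,150:350],(320,256)),cv2.resize(s[90:250,270:470],(320,256))])])
cv2.imwrite('pics/v13.png',cv2.resize(a[:,:,::-1],(585,600),interpolation=cv2.INTER_AREA))
E
```

```text
[ 0.4908 -0.149   0.4643] [-0.4627  0.1376  1.3819] 0.4998791845666127 [-0.6553  0.7554]
tray_handle top [([198.1, 182.2], 0.94), ([291.0, 193.1], 0.25)]
    0.45 [197.1893 185.2256]
    0.524 [196.7748 183.0495]
    0.6 [196.4373 180.599 ]
tray_handle scene [([433.8, 159.2], 0.74), ([375.5, 142.7], 0.18)]
    0.45 [434.2532 160.1804]
    0.524 [435.4057 160.2162]
    0.6 [436.6256 160.5046]
tray_handle wrist []
    0.45 [560.764  -24.6074]
    0.524 [566.3696 -22.6673]
    0.6 [572.2323 -20.1232]
lid_handle top [([252.9, 212.5], 0.85), ([187.0, 136.6], 0.73)]
    0.45 [251.3474 214.5067]
    0.524 [251.3211 210.9668]
    0.6 [251.4091 206.9561]
lid_handle scene [([376.2, 142.0], 0.91), ([349.8, 181.3], 0.23)]
    0.45 [374.3438 142.5832]
    0.524 [375.4156 142.7646]
    0.6 [376.5744 143.3587]
lid_handle wrist []
    0.45 [483.0721 -25.0538]
    0.524 [494.282  -21.2507]
    0.6 [506.4499 -15.9228]
```

View pics/v13.png

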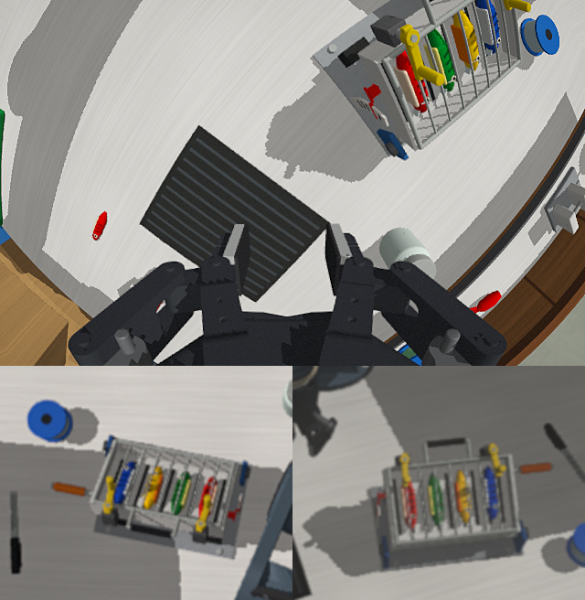

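The views show the tray tilted with the plugs apart, the lid shut and both arms across it. I'll check the pointer from the side with the wrist camera.

servo_tool([
  [0,-0.04,0],
  [0.02,-0.08,0],
  [0.04,-0.12,-0.04],
  [0.06,-0.13,-0.09],
  [0.07,-0.13,-0.14],
], roll=[10,20,30,40,49])

```text
clock: 53.0
ee_pos: [0.5616, -0.2791, 0.3239]
eef_rot: [[-1.0, 0.002, 0.0], [0.002, 1.0, -0.0], [-0.0, -0.0, -1.0]]
wrist_force: [-0.1, 0.2, 0.4]
finger_gap: 0.5
```

servo_tool([
  [0,0,0],
  [0,0,0],
  [0,0,0],
  [0,0,0],
  [0,0,0],
], roll=[0,0,0,0,0])

```text
clock: 53.62
ee_pos: [0.561, -0.2782, 0.3265]
eef_rot: [[-1.0, 0.006, 0.001], [0.006, 1.0, -0.001], [-0.001, -0.001, -1.0]]
wrist_force: [-0.5, -0.1, 0.7]
finger_gap: 0.497
```

```bash
python3 - <<'E'
from fit import *
ob,w=snap('wrist','w15.png');print(ob['ee_pos'],ob['clock'],ob['eef_rot'][:2,0])
q=pickle.load(open('q.pkl','rb'))
q[3]=.524;W,P=pts(q)
a=w[:,:,::-1].copy()
u=proj('wrist',W([0.01,-.143,.03]),ob).astype(int);print(u)
x0=max(0,min(640-180,u[0]-90));y0=max(0,min(400-150,u[1]-75))
cv2.imwrite('pics/v14.png',cv2.resize(a[y0:y0+150,x0:x0+180],(720,600),interpolation=cv2.INTER_CUBIC))
# rectified view of quadrant plane y=-0.143 (stand frame, untilted)
q[3]=0;W,P=pts(q);K,t,R=pose('wrist',ob)
X,Z=np.meshgrid(np.linspace(-.05,.1,600),np.linspace(.09,-.03,480))
M=np.zeros(X.shape+(2,),np.float32)
B=W([0,-.143,0]);ex=W([1,-.143,0])-B
Pw=B+X[...,None]*ex+Z[...,None]*np.array([0,0,1.])
c=(Pw-t)@R;r=np.hypot(c[...,0],c[...,1]);th=np.arctan2(r,c[...,2])
M[...,0]=K[0,0]*c[...,0]/r*th+K[0,2];M[...,1]=K[1,1]*c[...,1]/r*th+K[1,2]
rect=cv2.remap(a,M[...,0],M[...,1],cv2.INTER_CUBIC);cv2.imwrite('pics/v15.png',rect)
E
```

```text
[ 0.561  -0.2782  0.3265] 53.625 [-1.      0.0059]
[592 210]
```

View pics/v15.png

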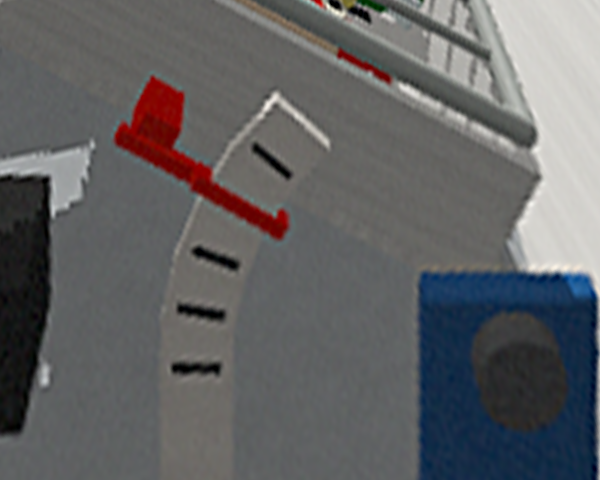

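The rectified view shows the ticks at (197,369), (200,312), (216,258) and (272,160), with the pointer at (150,150) running straight into the long red mark at (240,200), which is 30 degrees. I'll hold still for a few seconds, recheck and hand in.

servo_tool([
  [0,0,0],
  [0,0,0],
  [0,0,0],
  [0,0,0],
  [0,0,0],
], roll=[0,0,0,0,0])

```text
clock: 54.3
ee_pos: [0.5611, -0.2783, 0.3257]
eef_rot: [[-1.0, 0.005, -0.0], [0.005, 1.0, 0.0], [0.0, 0.0, -1.0]]
wrist_force: [0.2, 0.6, -0.5]
finger_gap: 0.501
```

servo_tool([
  [0,0,0],
  [0,0,0],
  [0,0,0],
  [0,0,0],
  [0,0,0],
], roll=[0,0,0,0,0])

```text
clock: 54.92
ee_pos: [0.5611, -0.2782, 0.3257]
eef_rot: [[-1.0, 0.005, 0.0], [0.005, 1.0, -0.0], [-0.0, -0.0, -1.0]]
wrist_force: [0.2, -0.3, 0.7]
finger_gap: 0.499
```

servo_tool([
  [0,0,0],
  [0,0,0],
  [0,0,0],
  [0,0,0],
  [0,0,0],
], roll=[0,0,0,0,0])

```text
clock: 55.55
ee_pos: [0.5611, -0.2783, 0.3257]
eef_rot: [[-1.0, 0.005, -0.0], [0.005, 1.0, 0.0], [0.0, 0.0, -1.0]]
wrist_force: [0.1, 0.1, 0.1]
finger_gap: 0.498
```

servo_tool([
  [0,0,0],
  [0,0,0],
  [0,0,0],
  [0,0,0],
  [0,0,0],
], roll=[0,0,0,0,0])

```text
clock: 56.18
ee_pos: [0.5611, -0.2782, 0.3257]
eef_rot: [[-1.0, 0.005, -0.0], [0.005, 1.0, -0.0], [0.0, -0.0, -1.0]]
wrist_force: [0.1, -0.3, 0.1]
finger_gap: 0.507
```

```bash
python3 - <<'E'
from fit import *
_,w=snap('wrist');a=cv2.imread('pics/w15.png')[:,:,::-1]
print(np.abs(w[100:330,480:].astype(int)-a[100:330,480:]).mean())
_,s=snap('scene');b=cv2.imread('pics/s14.png')[:,:,::-1]
print(np.abs(s[110:250,290:490].astype(int)-b[110:250,290:490]).mean())
o=ctrl.get_obs();print(o['clock'],o['wrist_force']);print(ctrl.job_done())
E
```

```text
4.421358695652174
6.492869047619048
56.275 [ 0.1306 -0.537   0.7326]
the job is handed in; nothing more can be done
None
```

All four plugs (blue, yellow, green, red) lie side by side on the tray floor. The lid is shut, both turnbuttons are across its edge, and the tray stands at 30 degrees. I handed the job in at 56 s; it reported no verdict.

**Plugs:** I took the 106 mm red plug from the mat and left the two red look-alikes, which measured 138 and 74 mm. No plug was seen knocked aside, and no grip slipped.

**Lid and buttons:** I pressed the lid until I felt 21 N, which also brought the tray level. The peg movements work out to about 1.56 rad for the left button and about 1.6 rad for the right, both at their stops.

**Tilt:** About 3 s after I let go, the pointer ran straight into the long red mark. The tray handle's position gave roughly 0.5 rad. I held clear for another 2.5 s before handing in. The robot was touching nothing by then; the wrist force was below 1 N.

**Checks that were weaker or disagreed:**
- **Stillness:** The frame comparison gave mean differences of 4.4 and 6.5 grey levels. I had no noise figure to compare them with, and the arm was in a different place in one pair, so this does not prove the tray was still.
- **Right pivot:** My fitted position for the right button's pivot was several millimetres off the picture, so for its angle I relied on the peg's movement and the view.
- **Bystanders:** I never gripped the jar, spool or file, and in the last views they looked in place, but I did not measure their final positions.

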